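Make up the stitching kit and the repair kit

ROBOT

A 6-joint arm with a two-finger parallel gripper is mounted at the origin on the work surface; the furniture and walls round the work are solid. World frame = base frame: x ahead of the robot, y to its left, z up, the work surface at z = 0. Lengths are in m, angles in rad, forces in N, time in s.
With the tool pointing down it reaches from about 0.3 to 0.875 m from the base axis. Payload 6.4 kg.
Tool frame: the origin (TCP) lies midway between the tips of the shut fingers; the grasp point (between the pads) lies 19 mm behind it (grip_point_offset is the distance from the TCP to the grasp point, in m); z points along the fingers, x is the direction in which the jaws open and shut, and the axes are right-handed (so a half turn about z gives the same grasp; the last joint's range is limited). The gripper opens to 88 mm and grips with 3 to 60 N. Pads are 18 mm wide; open, the fingers measure 123 mm over their backs; the gripper's body (75 mm by 187 mm) begins 45 mm behind the grasp point.
Start: joints at [-1.44, 0.181, 1.607, -0, 1.354, -0.206], TCP at [0.19, -0.543, 0.239] pointing down, gripper open.
Joint ranges: [-2.99, 2.99], [-0.89, 2.07], [0.3, 2.58], [-1.14, 4.28], [0, 2.63], [-3.12, 3.12]. Speed limits (rad/s): [2.57, 2.57, 3.01, 3.14, 3.14, 3.14].

INTERFACE

Orientations are given as a unit quaternion [x, y, z, w].
In Python, from station import read_state, get_image, hand_in, regions_of, landmark_of, grip_point_offset gives the robot as it stands.
- The arm moves only by the shell command python3 -m handwheel 'ROWS'. ROWS is JSON, a list of rows, each an object with "dp": the shift along the tool's x, y, z in cm, a list of three; "twist": the turn about the tool's z in degrees; "fingers": the finger opening in cm, from 0 to 8.81. In form: [{"dp": [tx, ty, tz], "twist": twist, "fingers": fingers}, ...]. A call has 1 to 5 rows; each row is the pose to reach, as a shift and turn from the pose commanded when the call began, along the tool's axes at that moment; what a row does not reach only later rows make up. A row lasts 1/8 s, in which the tool goes at most 62.5 mm and 10.7 degrees, less where a joint would pass 70% of its speed; a pose out of reach is approached as far as the arm can. A call with a gripper value outside its range is refused whole. The fingers move at their own pace and stop on an object; the grip force is fixed at half the most. Time passes only in rows, so rows that repeat a pose let the fingers close. It gives the time, the measured TCP pose, the force and the opening at its end, in the units of the state.
- read_state(): the state, without advancing time (a new reading comes with each control period).
- get_image(name): name is "scene" or "top"; returns a dict with "img" (400x640x3 uint8, red, green, blue), "range_z" (400x640 float32, m along the optical axis (not along the pixel's ray), 0 where there is no reading), "mtx" (3x3 intrinsics, pixels), "xyz" and "rotation" of the camera in the world. Camera axes: x right, y up, looking along -z (the intrinsics and any distortion apply to the point x, -y, -z); pixel columns grow to the right and rows downward; lengths in m; the calibration is good to about 2 mm. A picture is of the moment at which its call begins.
- hand_in(): hands the job in, once; it reports no verdict.
Trained networks look in a picture, given as the dict that the camera call returned (one of the last four; its "shot" number tells which), for a name from the list of things; names that differ only in an ending like _2 or _b are one class to them, and where a whole thing is asked for, a point or a joint stands for the part that bears it (a point fixed in the world has none). Each returns a list of dicts, best first, with "score" (0 to 1); they miss things now and then, are a little off and sometimes report something else, mostly with a low value. They report only what shows in the picture. A call takes as long as a camera call. They do not tell look-alikes from the thing itself.
- regions_of(label, picture): "pixels" (400x640 bool, what is visible of it) and "box" ([left, top, right, bottom] in pixels, round what is visible of it).
- landmark_of(label, picture): "point" ([column, row] in pixels: a listed point, or the origin of a listed thing).
The state is a dict: "clock": time; "qpos": joint angles; "qd": joint speeds; "joint_efforts": joint torques, N m; "position": TCP position; "ee_rot": TCP orientation; "force": force on the tool from outside, world axes, zero at the start; "moment": the same for the moment, N m; "grip_width": finger opening in m.
Only numpy, scipy, OpenCV 4.12 (cv2) and the standard library are available. Lean on these libraries where they do the work, as an engineer would, in place of code of your own. Each camera call takes 0.05 s, during which the arm holds its last target.

TASK

Make up the two kits on their wooden boards, each thing seated fully down in its own pocket: on the short two-pocket board, the block of beeswax flat in the rectangular pocket, lying along it, and the tallest of the three thread spools upright in the round pocket; on the long three-pocket board, the tack jar upright in the largest pocket at one end, the shortest spool upright in the middle pocket and the little dye bottle upright in the smallest pocket at the other end. The middle-height spool is spare: leave it standing where it is.

Things in the scene. Friction and masses are not known exactly. Their poses are not given: they have to be found in the camera images.
- stitch_board: Pale wooden kit board of the stitching kit, fixed to the bench, 96 x 176 x 12 mm, long side along its y. Origin: centre of its underside; z up. Two grey-lined pockets 6 mm deep, their floors 6 mm above the bench: a rectangular one 54 (x) by 72 (y) mm centred at x = 0, y = +40 mm, and a round one of 60 mm diameter centred at x = 0, y = -42 mm (board frame).
- repair_board: Pale wooden kit board of the repair kit, fixed to the bench, 96 x 242 x 12 mm, long side along its y. Origin: centre of its underside; z up. Three round grey-lined pockets 6 mm deep, floors 6 mm above the bench, all at x = 0: diameter 74 mm at y = +72 mm (tack jar), 58 mm at y = -8 mm (shortest spool), 52 mm at y = -78 mm (dye bottle) (board frame).
- tall_spool: Wooden spool of thread standing upright, two equal round end flanges. Origin: centre of the underside, z up along its axis. The tallest of the three: 69 mm high, flanges 41 mm in diameter, the top one from 61 to 69 mm high; natural pale thread. 60 g.
- short_spool: Wooden spool of thread standing upright, two equal round end flanges. Origin: centre of the underside, z up along its axis. The shortest of the three: 51 mm high, flanges 39 mm in diameter, the top one from 44 to 51 mm high; dark red thread. 60 g.
- spare_spool: Wooden spool of thread standing upright, two equal round end flanges. Origin: centre of the underside, z up along its axis. The middle one, not wanted: 59 mm high, flanges 36 mm in diameter; ochre thread. It must stay where it stands.
- dye_bottle: Small tan bottle with a black cap, standing upright, 36 mm in diameter to 44 mm high, above that the round cap, 23 mm in diameter, up to 66 mm. Origin: centre of the underside, z up. 50 g.
- tack_jar: Clear round jar with a brass-coloured lid that stays on, standing upright, 54 mm in diameter to 62 mm high, the lid 51 mm in diameter from 62 to 74 mm. Origin: centre of the underside, z up. About 140 g.
- wax_block: Honey-coloured block of beeswax lying flat, 34 (x) by 52 (y) by 18 (z) mm. Origin: centre of the underside, z up. About 50 g.
There are look-alikes about, which are no part of the job. Leave any purple or turquoise look-alike of the dye_bottle alone.

How it is judged:
At the end, for the whole second after the job is handed in: Each of the five things is in its pocket: within 12 mm of its centre along both board axes, underside under 9 mm above the bench, within 0.1 rad of upright (wax flat, long side within 0.5 rad of the pocket's), at rest. The spare spool stands upright within 20 mm of its place (x of wax_block in the frame of stitch_board between -0.012 and 0.012 m and y of wax_block in the frame of stitch_board between 0.028 and 0.052 m and z of each of wax_block, tall_spool in the frame of stitch_board below 0.009 m and angle between each of wax_block, tall_spool, tack_jar, short_spool, dye_bottle, spare_spool's own z axis and vertical below 0.1 rad and linear speed of each of wax_block, tall_spool, tack_jar, short_spool, dye_bottle below 0.02 m/s and angular speed of each of wax_block, tall_spool, tack_jar, short_spool, dye_bottle below 0.2 rad/s and angle between the y axis of wax_block and the y axis of stitch_board, either way round below 0.5 rad and x of tall_spool in the frame of stitch_board between -0.012 and 0.012 m and y of tall_spool in the frame of stitch_board between -0.054 and -0.03 m and x of tack_jar in the frame of repair_board between -0.012 and 0.012 m and y of tack_jar in the frame of repair_board between 0.06 and 0.084 m and z of each of tack_jar, short_spool, dye_bottle in the frame of repair_board below 0.009 m and x of short_spool in the frame of repair_board between -0.012 and 0.012 m and y of short_spool in the frame of repair_board between -0.02 and 0.004 m and x of dye_bottle in the frame of repair_board between -0.012 and 0.012 m and y of dye_bottle in the frame of repair_board between -0.09 and -0.066 m and distance of spare_spool from where it was at the start of the episode below 0.02 m); the robot touches nothing.
It fails at once if the spare spool is moved from its place or knocked over (distance of spare_spool from where it was at the start of the episode above 0.02 m or angle between spare_spool's own z axis and vertical above 0.3 rad).
It also fails if it takes over 128 s, if anything falls off the work surface, if the arm or the gripper's body presses on something with over 40 N, if the wrist force passes 120 N, or if a joint passes its speed limit or range.

## Working session

There is one attempt and no reset: what is moved stays moved. The work goes in short steps, Python scripts to look and compute and a shell command to move; the robot and the scene stay as the last step left them, time stands still between calls to the robot, and variables do not carry over. Pictures are saved under pics/ and viewed, and the job is handed in when it is done.

```bash
ls; mkdir -p pics
cat > h.py <<'E'
import numpy as np,cv2
from station import *
def save(p,name,box=None,s=1):
    im=p["img"][:,:,::-1]
    if box: im=im[box[1]:box[3],box[0]:box[2]]
    im=cv2.resize(im,None,fx=s,fy=s,interpolation=cv2.INTER_CUBIC) if s!=1 else im
    cv2.imwrite("pics/"+name,im)
def cloud(p):
    K=np.array(p["mtx"]);z=p["range_z"]
    v,u=np.mgrid[0:400,0:640]
    x=(u-K[0,2])/K[0,0]*z;y=(v-K[1,2])/K[1,1]*z
    c=np.stack([x,-y,-z],-1)
    R=np.array(p["rotation"])
    if R.shape!=(3,3):
        from scipy.spatial.transform import Rotation as Ro
        R=Ro.from_quat(R).as_matrix()
    return c@R.T+np.array(p["xyz"])
E
python3 - <<'E'
from h import *
s=read_state();print(s)
print(grip_point_offset)
for n in["scene","top"]:
    p=get_image(n);save(p,n+"0.png");print(n,[ (k,np.array(v).tolist()) for k,v in p.items() if k not in("img","range_z")])
    for l in["stitch_board","repair_board","tall_spool","short_spool","spare_spool","dye_bottle","tack_jar","wax_block"]:
        r=regions_of(l,p);W=cloud(p);
        for q in r:
            m=q["pixels"]&(p["range_z"]>0);w=W[m]
            print(l,round(q["score"],2),np.round(q["box"]),m.sum(),np.round(np.median(w,0),3),np.round(np.percentile(w[:,2],98),3))
E
```

```text
pics
{'clock': 0.0, 'qpos': array([-1.44031294e+00,  1.81526598e-01,  1.60794780e+00, -9.11522392e-06,
        1.35379891e+00, -2.06285612e-01]), 'qd': array([-0.00044844,  0.00068652, -0.00020364,  0.00013972,  0.00029877,
       -0.00111168]), 'joint_efforts': array([ 1.65598827e-03, -4.33857644e+01, -3.41849542e+01,  7.04543525e-02,
        3.84849741e-02, -1.51413542e-04]), 'position': array([ 0.18995658, -0.54217733,  0.23784735]), 'ee_rot': array([ 8.15610274e-01, -5.78601050e-01, -5.74522256e-04, -6.13264633e-04]), 'force': array([ 0.1523547 , -0.4567826 ,  0.15332374]), 'moment': array([-0.00058785,  0.00960604,  0.01296773]), 'grip_width': 0.08764747891749607}
0.0187
scene [('mtx', [[424.0481713580382, 0.0, 321.2314260213624], [0.0, 424.0481713580382, 194.3842760162675], [0.0, 0.0, 1.0]]), ('xyz', [0.10000438818216008, 0.8092061391290641, 0.6738555242864758]), ('rotation', [-0.10519161321820503, 0.44752620792100334, 0.8620302611003611, -0.21344518425029316]), ('shot', 1)]
stitch_board 0.7 [337. 143. 401. 170.] 1063 [ 0.503 -0.293  0.009] 0.014
stitch_board 0.37 [290. 185. 31
[... 959 characters left out ...]
1707, 1.4924857995969323]), ('rotation', [-0.02081315489163075, 0.01720602741644515, 0.7105261431901344, -0.7031524479423749]), ('shot', 2)]
stitch_board 0.91 [415. 164. 451. 222.] 1870 [ 0.506 -0.3    0.009] 0.017
repair_board 0.96 [352. 144. 396. 225.] 2537 [ 0.538 -0.121  0.009] 0.017
tall_spool 0.69 [260. 214. 275. 227.] 186 [0.439 0.199 0.067] 0.074
short_spool 0.69 [263. 174. 281. 188.] 170 [0.546 0.189 0.048] 0.055
spare_spool 0.67 [252. 148. 269. 158.] 150 [0.635 0.212 0.057] 0.064
dye_bottle 0.65 [411. 238. 425. 252.] 154 [ 0.357 -0.252  0.036] 0.069
dye_bottle 0.64 [187. 216. 203. 229.] 134 [0.422 0.408 0.038] 0.068
wax_block 0.46 [317. 211. 328. 228.] 199 [0.436 0.036 0.016] 0.023
```

View pics/scene0.png

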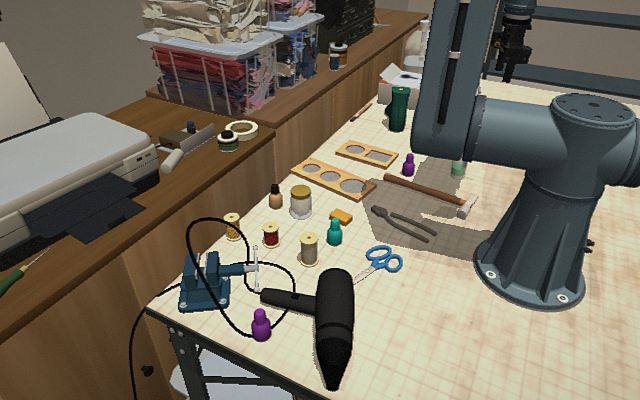

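View pics/top0.png

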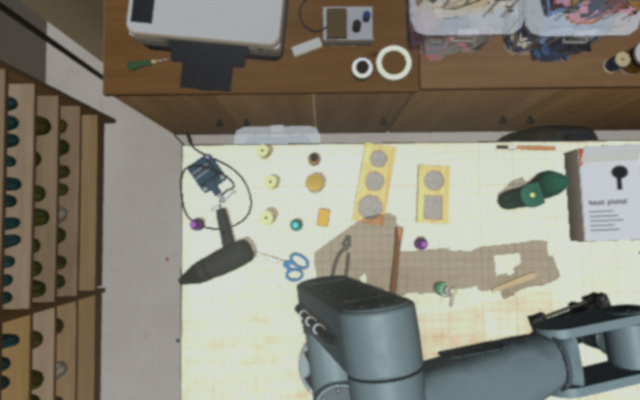

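Candidates for the dye bottle:
- tan with black cap: scene (276,196), top (314,158)
- turquoise: scene (335,232)
- purple: scene (261,325)
- purple: scene (409,165)

Only the first fits the description. I'll measure the objects and check it in a crop.

Run:
```python
from h import *
ps=get_image("scene");pt=get_image("top")
save(ps,"crop_s1.png",(180,130,420,290),3); save(pt,"crop_t1.png",(230,135,460,260),3)
C={n:cloud(p) for n,p in(("s",ps),("t",pt))}
V={n:p["range_z"]>0 for n,p in(("s",ps),("t",pt))}
obj={"tall":(.434,.203,.069,.0205),"short":(.541,.192,.051,.0195),"spare":(.632,.213,.059,.018),"bottle":(.61,.066,.066,.0115),"jar":(.535,.068,.074,.0255),"turq":(.413,.12,.066,.0115),"purp":(.357,-.25,.066,.0115),"wax":(.435,.038,.018,.03)}
for o,(x,y,h,r) in obj.items():
    for n in C:
        c=C[n];m=V[n]&(np.hypot(c[...,0]-x,c[...,1]-y)<r+.025)&(abs(c[...,2]-h)<.008)
        w=c[m]
        if len(w)<5: print(o,n,len(w));continue
        (cx,cy),(a,b),th=cv2.minAreaRect((w[:,:2]*1000).astype(np.float32))
        print(o,n,len(w),"mean",np.round(w.mean(0),4),"rect",round(cx,1),round(cy,1),round(a,1),round(b,1),round(th,1))
# heights map around x>0.62
c=C["t"];
for x in np.arange(.6,.9,.04):
    print(round(x,2),[round(float(np.percentile(c[V["t"]&(abs(c[...,0]-x)<.02)&(abs(c[...,1]-y)<.03)][:,2],95)),3) if (V["t"]&(abs(c[...,0]-x)<.02)&(abs(c[...,1]-y)<.03)).sum()>3 else None for y in np.arange(-.36,.3,.06)])
for l in["stitch_board","repair_board"]:
    for n,p in(("s",ps),("t",pt)):
        r=regions_of(l,p)[0];m=r["pixels"];m=m&V[n]&(C[n][...,2]>.0)&(C[n][...,2]<.025)
        w=C[n][m];print(l,n,cv2.minAreaRect((w[:,:2]*1000).astype(np.float32)))
        # grey pockets
        hsv=cv2.cvtColor(p["img"],cv2.COLOR_RGB2HSV);f=cv2.fillPoly(np.zeros((400,640),np.uint8),[cv2.convexHull(np.argwhere(m)[:,::-1].astype(np.int32))],1)>0
        g=(f&(hsv[...,1]<60)).astype(np.uint8)
        k,lab,st,ce=cv2.connectedComponentsWithStats(g)
        for i in range(1,k):
            if st[i,4]>40:
                K=np.array(p["mtx"]);mm=(lab==i)
                # intersect rays with z=.006
                from scipy.spatial.transform import Rotation as Ro
                R=Ro.from_quat(p["rotation"]).as_matrix();uv=np.argwhere(mm)[:,::-1]
                d=np.c_[(uv[:,0]-K[0,2])/K[0,0],-(uv[:,1]-K[1,2])/K[1,1],-np.ones(len(uv))]@R.T
                o=np.array(p["xyz"]);w=o+d*((.006-o[2])/d[:,2])[:,None]
                print("  pocket",st[i,4],np.round(ce[i]),np.round(w.mean(0),4),np.round(np.ptp(w,0),3))
```

```text
tall s 210 mean [0.4391 0.204  0.0678] rect 439.2 203.1 39.2 41.2 27.9
tall t 149 mean [0.4388 0.2009 0.0679] rect 438.3 201.1 38.8 37.9 88.7
short s 162 mean [0.5461 0.1935 0.0494] rect 546.4 192.0 39.4 38.2 66.3
short t 127 mean [0.5465 0.1906 0.0494] rect 546.7 190.8 36.8 35.7 44.8
spare s 132 mean [0.6383 0.2148 0.0582] rect 639.3 214.7 36.0 34.1 11.6
spare t 116 mean [0.6386 0.213  0.0585] rect 638.5 212.9 34.5 35.3 56.0
bottle s 41 mean [0.615  0.0663 0.0635] rect 615.8 64.2 17.3 19.4 66.2
bottle t 39 mean [0.6157 0.0608 0.0634] rect 614.8 60.9 18.3 17.8 0.2
jar s 228 mean [0.5395 0.0648 0.0729] rect 541.1 61.7 47.4 50.7 29.7
jar t 235 mean [0.5407 0.0589 0.0734] rect 540.3 58.6 46.7 47.4 89.4
turq s 57 mean [0.4165 0.1204 0.0633] rect 417.4 119.5 19.5 18.9 69.3
turq t 41 mean [0.417  0.1154 0.0644] rect 417.0 115.5 18.6 18.6 43.4
purp s 30 mean [ 0.3583 -0.2527  0.0633] rect 359.5 -255.5 17.2 19.2 18.1
purp t 40 mean [ 0.3572 -0.2566  0.0643] rect 357.0 -256.3 18.5 18.2 62.2
wax s 193 mean [0.4379 0.0392 0.0165] rect 439.1 37.1 35.6 51.9 83.4
wax t 190 mean [0.4389 0.0342 0.01
[... 1291 characters left out ...]
484375, -124.75936126708984), (115.46153259277344, 247.78427124023438), 80.56452178955078)
  pocket 98 [311. 168.] [ 0.6198 -0.1368  0.006 ] [0.045 0.042 0.   ]
  pocket 136 [330. 176.] [ 0.5515 -0.1246  0.006 ] [0.051 0.049 0.   ]
  pocket 258 [353. 186.] [ 0.4722 -0.1092  0.006 ] [0.069 0.066 0.   ]
repair_board t ((539.8558349609375, -122.2535171508789), (97.3787612915039, 235.8629608154297), 78.77550506591797)
  pocket 202 [378. 158.] [ 0.6163 -0.1364  0.006 ] [0.046 0.049 0.   ]
  pocket 54 [356. 191.] [ 0.5182 -0.0691  0.006 ] [0.137 0.023 0.   ]
  pocket 255 [374. 181.] [ 0.5477 -0.1238  0.006 ] [0.055 0.052 0.   ]
  pocket 428 [370. 207.] [ 0.4691 -0.109   0.006 ] [0.067 0.07  0.   ]
```

View pics/crop_s1.png

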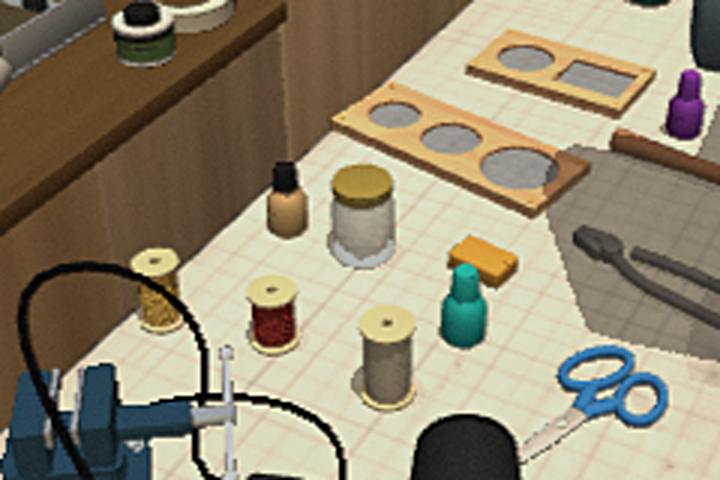

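View pics/crop_t1.png

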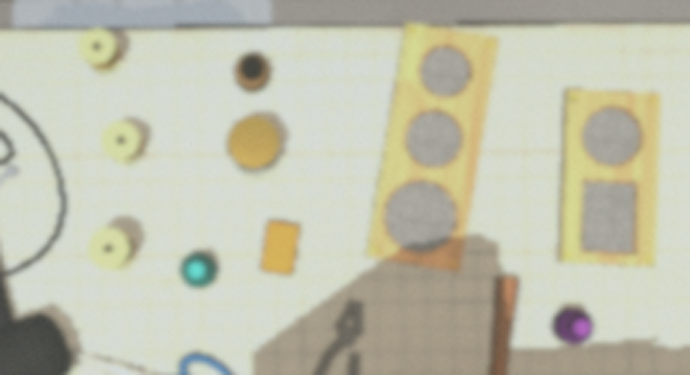

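Scene crop: the tan, black-capped bottle is at crop (287,200), i.e. full (276,196), so that's the dye bottle. Dark red short spool is at full (271,235), tall pale spool at (309,249), and ochre spare at (232,227) near the vise cord. Next I'll check for obstacles near the spools.

```bash
cat >> h.py <<'E'
def go(x,y,z,yaw=None):
    "dp in cm to TCP world x,y,z and twist deg"
    from scipy.spatial.transform import Rotation as Ro
    s=read_state();R=Ro.from_quat(s["ee_rot"]).as_matrix()
    d=R.T@(np.array([x,y,z])-s["position"])*100
    a=np.degrees(np.arctan2(R[1,0],R[0,0]))
    t=0 if yaw is None else (a-yaw+180)%360-180
    print("dp",np.round(d,2),"twist",round(t,1),"yaw now",round(a,1),"pos",np.round(s["position"],4))
E
python3 - <<'E'
from h import *
ps=get_image("scene");pt=get_image("top")
cs,ct=cloud(ps),cloud(pt)
P=np.r_[cs[ps["range_z"]>0],ct[pt["range_z"]>0]]
for lo in np.arange(.3,.68,.03):
    row=[]
    for y in np.arange(-.38,.34,.03):
        m=(abs(P[:,0]-lo)<.015)&(abs(P[:,1]-y)<.015)
        row.append("%3d"%(1000*P[m][:,2].max()) if m.any() else " --")
    print("%.2f"%lo," ".join(row))
print(" ".join("%.2f"%y for y in np.arange(-.38,.34,.03)))
go(.5405,.060,.2,-90)
E
```

```text
0.30   7  10   9   5   6   8  23  28   6 768 798 805 803 786 587 359  17  15  13  11   8  60  73  76
0.33   6   6   9   6  44  26  26  27   5   6   5  15  18  16   5   7  14  13   6   9   8  77  79  80
0.36   8   9   7   5  70  61  25  25   5   7   8  21  21   7   8   5   7   6   5   7   7  71  77  72
0.39   6   6   7   5  32   7  29  24   6   6   7  22  18   8   7   9  38  42  10   6   5   5  50  36
0.42   6  14  17  18  19   7  26  20  18  18  16  13   7  23  29  19  71  67   4  74  72   7  12  34
0.45   8  19  17  12  21  14   6  10  16  16  19  20   5  25  26   6   8  31   7  73  76  13  15  31
0.48   9  19  15  13  23   7   5  16  18  14  17  18   6   7  15   5   9   7   6   6   4  13   5  73
0.51   6  21  20  18  17  10   6  17  18  19  19  13   5   5  76  76   9  10   5   5   5  16  90  85
0.54  10  21  18  14  20   7   7  18  18  12  17   5   7   8  78  80  73   7  55  56  55  11 110 141
0.57  11  17  17  19  18   7   7  21  17  17  18   6   6   7  75  82   5   6  47  55  51   6  15 160
0.60   8  15  17  16  17   5   6  20  15  20  15   6   7   8  66  71   3   6   5   7   6   8   7  11
0.63  10   6   4   6   8   9  15  24  16  18  17   4   6   6  66  68   4   5   6  62  66   5   7   5
0.66   6   4   6   5   9   6  16  16  18  17  14   6   5   6   5   7   5   6   8  65  63   3   5   6
-0.38 -0.35 -0.32 -0.29 -0.26 -0.23 -0.20 -0.17 -0.14 -0.11 -0.08 -0.05 -0.02 0.01 0.04 0.07 0.10 0.13 0.16 0.19 0.22 0.25 0.28 0.31
dp [-45.3  -52.99   3.87] twist 19.3 yaw now -70.7 pos [ 0.1901 -0.5427  0.2387]
```

```bash
python3 -m handwheel '[{"dp":[-4,-4.6,0],"twist":4,"fingers":8.8},{"dp":[-8,-9.2,0],"twist":9,"fingers":8.8},{"dp":[-12,-13.8,0],"twist":14,"fingers":8.8},{"dp":[-16,-18.4,0],"twist":19.3,"fingers":8.8},{"dp":[-20,-23,0],"twist":19.3,"fingers":8.8}]'
python3 - <<'E'
from h import *
go(.5405,.060,.2,-90)
p=get_image("scene");save(p,"s2.png",(280,0,640,240),2)
E
```

```text
clock: 1.92
position: [0.3417, -0.2763, 0.239]
ee_rot: [-0.707, 0.708, -0.001, 0.0]
force: [0.8, -0.6, -0.0]
grip_width: 0.0881
dp [-33.67 -19.82   3.89] twist -0.1 yaw now -90.1 pos [ 0.3417 -0.2763  0.239 ]
```

View pics/s2.png

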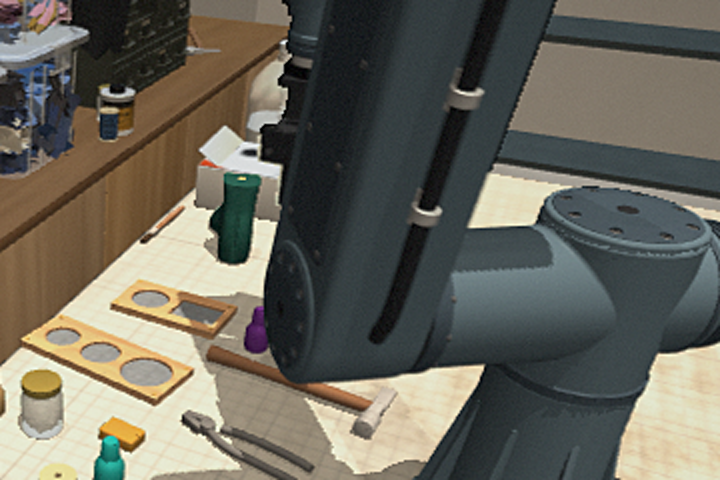

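```bash
python3 -m handwheel '[{"dp":[-5.3,-3.2,0.5],"twist":0,"fingers":8.8},{"dp":[-10.6,-6.4,1],"twist":0,"fingers":8.8},{"dp":[-15.9,-9.6,1.5],"twist":0,"fingers":8.8},{"dp":[-21.2,-12.8,2],"twist":0,"fingers":8.8},{"dp":[-26.5,-15.6,2.5],"twist":0,"fingers":8.8}]'
python3 - <<'E'
from h import *
go(.5405,.060,.12,-90)
p=get_image("scene");save(p,"s3.png",(200,50,440,230),3)
E
```

```text
clock: 2.6
position: [0.4981, -0.0113, 0.2139]
ee_rot: [0.707, -0.707, 0.001, -0.0]
force: [1.1, -1.4, 0.5]
grip_width: 0.0882
dp [-7.14 -4.23  9.39] twist 0.0 yaw now -90.0 pos [ 0.4981 -0.0113  0.2139]
```

View pics/s3.png

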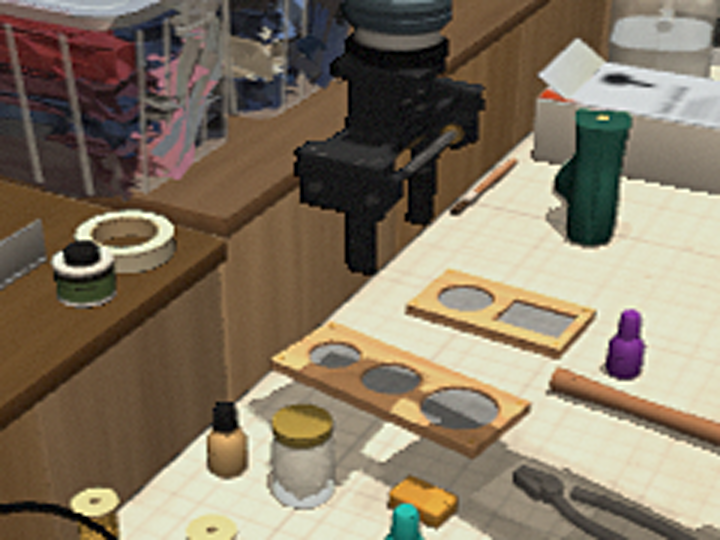

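The body's long side runs along the jaws, tan bottle and jar are clear, boards visible. I'll go over the jar.

```bash
python3 -m handwheel '[{"dp":[-3.6,-2.1,1],"twist":0,"fingers":8.8},{"dp":[-7.14,-4.23,3],"twist":0,"fingers":8.8},{"dp":[-7.14,-4.23,7],"twist":0,"fingers":8.8},{"dp":[-7.14,-4.23,9.4],"twist":0,"fingers":8.8},{"dp":[-7.14,-4.23,9.4],"twist":0,"fingers":8.8}]'
python3 - <<'E'
from h import *
go(.5405,.060,.026,-90)
p=get_image("scene");save(p,"s4.png",(230,110,390,230),4)
p=get_image("top");save(p,"t4.png",(230,120,410,260),4)
E
```

```text
clock: 3.28
position: [0.5378, 0.0585, 0.1177]
ee_rot: [0.707, -0.707, -0.002, 0.001]
force: [0.1, -0.7, 0.3]
grip_width: 0.0882
dp [-0.15 -0.32  9.17] twist 0.0 yaw now -90.0 pos [0.5378 0.0585 0.1177]
```

View pics/s4.png

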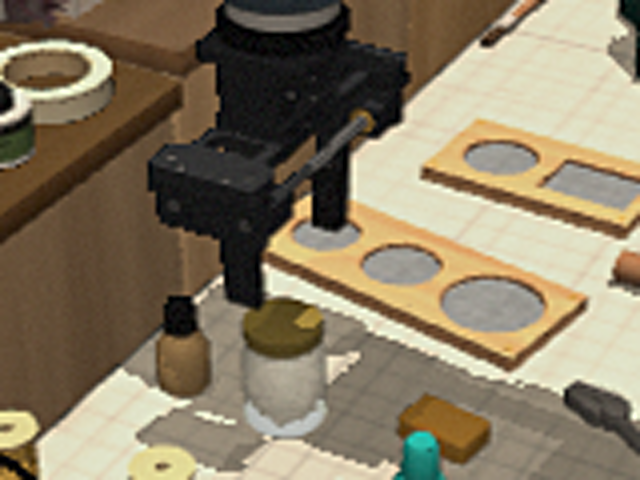

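View pics/t4.png

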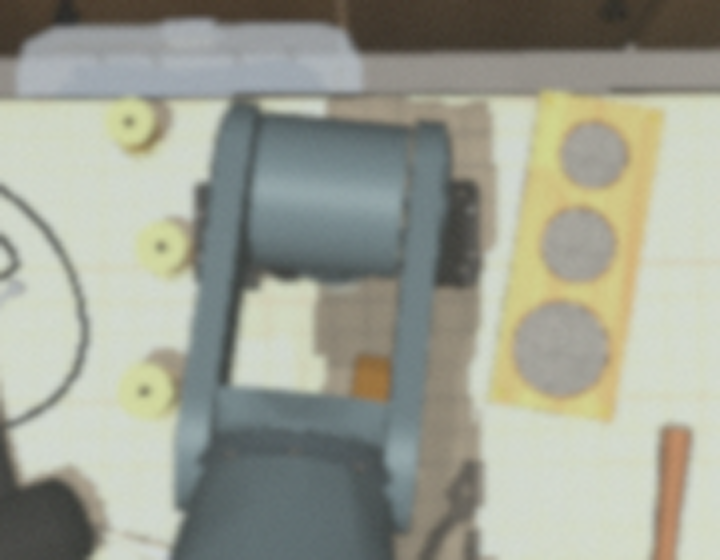

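```bash
python3 -m handwheel '[{"dp":[-0.15,-0.3,4],"twist":0,"fingers":8.8},{"dp":[-0.15,-0.3,8],"twist":0,"fingers":8.8},{"dp":[-0.15,-0.3,9.2],"twist":0,"fingers":8.8},{"dp":[-0.15,-0.3,9.2],"twist":0,"fingers":4.8},{"dp":[-0.15,-0.3,9.2],"twist":0,"fingers":4.8}]'; python3 -m handwheel '[{"dp":[0,0,0],"twist":0,"fingers":4.8},{"dp":[0,0,0],"twist":0,"fingers":4.8},{"dp":[0,0,0],"twist":0,"fingers":4.8},{"dp":[0,0,0],"twist":0,"fingers":4.8}]'; python3 -c "
from h import *
go(.4706,-.109,.15,-90)"
```

```text
clock: 4.0
position: [0.544, 0.0597, 0.0297]
ee_rot: [-0.707, 0.707, -0.001, 0.001]
force: [-0.7, -0.5, 0.6]
grip_width: 0.0702
clock: 4.5
position: [0.5432, 0.0598, 0.0289]
ee_rot: [0.707, -0.707, 0.001, -0.001]
force: [-1.6, -0.2, 6.7]
grip_width: 0.0531
dp [ 16.89   7.24 -12.12] twist 0.0 yaw now -90.0 pos [0.5432 0.0598 0.0289]
```

```bash
python3 -m handwheel '[{"dp":[0,0,-4],"twist":0,"fingers":4.8},{"dp":[0,0,-8],"twist":0,"fingers":4.8},{"dp":[3,1.2,-10],"twist":0,"fingers":4.8},{"dp":[8,3.4,-10],"twist":0,"fingers":4.8},{"dp":[12,5.1,-10],"twist":0,"fingers":4.8}]'; python3 -c "
from h import *
go(.4706,-.109,.08,-90);print(read_state()['grip_width'])"
```

```text
clock: 5.12
position: [0.4906, -0.0612, 0.1281]
ee_rot: [0.707, -0.707, 0.0, -0.0]
force: [0.7, 0.2, -1.3]
grip_width: 0.0529
dp [4.78 2.   4.81] twist 0.0 yaw now -90.0 pos [ 0.4906 -0.0612  0.1281]
0.05287584553651972
```

```bash
python3 -m handwheel '[{"dp":[2.4,0.9,2],"twist":0,"fingers":4.8},{"dp":[4.78,1.73,4],"twist":0,"fingers":4.8},{"dp":[4.78,1.73,6],"twist":0,"fingers":4.8},{"dp":[4.78,1.73,6],"twist":0,"fingers":4.8}]'
python3 - <<'E'
from h import *
go(.4733,-.109,.0355,-90)
p=get_image("scene");save(p,"s5.png",(270,110,430,230),4)
E
```

```text
clock: 5.62
position: [0.4725, -0.1074, 0.0663]
ee_rot: [-0.707, 0.707, 0.002, -0.001]
force: [0.6, -0.2, -1.5]
grip_width: 0.053
dp [ 0.16 -0.09  3.08] twist -0.0 yaw now -90.0 pos [ 0.4725 -0.1074  0.0663]
```

View pics/s5.png

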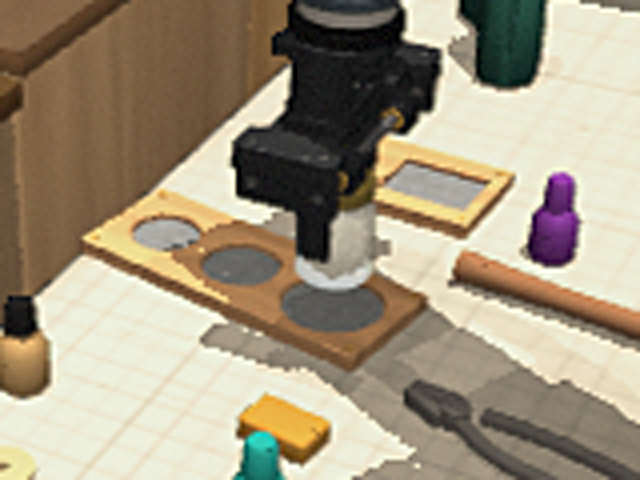

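The jar hangs upright over the large pocket, at crop (335,285) and pocket (333,303). Lowering it now.

```bash
python3 -m handwheel '[{"dp":[0.16,-0.05,1.5],"twist":0,"fingers":4.8},{"dp":[0.16,-0.05,2.6],"twist":0,"fingers":4.8},{"dp":[0.16,-0.05,3.0],"twist":0,"fingers":4.8},{"dp":[0.16,-0.05,3.1],"twist":0,"fingers":4.8}]'; python3 -c "
from h import *
s=read_state();print(s['force'],s['position'])"
```

```text
clock: 6.18
position: [0.4744, -0.1092, 0.0363]
ee_rot: [0.707, -0.707, -0.0, 0.0]
force: [-0.0, -0.7, -1.3]
grip_width: 0.0531
[-0.01308169 -0.67464107 -1.33429606] [ 0.47435591 -0.10921318  0.0363382 ]
```

```bash
python3 -m handwheel '[{"dp":[0,0,0.1],"twist":0,"fingers":4.8},{"dp":[0,0,0.1],"twist":0,"fingers":7.0},{"dp":[0,0,0.1],"twist":0,"fingers":7.0},{"dp":[0,0,0.1],"twist":0,"fingers":7.4},{"dp":[0,0,0.1],"twist":0,"fingers":7.4}]';  python3 -m handwheel '[{"dp":[0,0,-3],"twist":0,"fingers":7.4},{"dp":[0,0,-8],"twist":0,"fingers":7.4},{"dp":[-3,1,-10],"twist":0,"fingers":7.4},{"dp":[-7,2,-10],"twist":0,"fingers":7.4},{"dp":[-11,3,-10],"twist":0,"fingers":7.4}]'
python3 - <<'E'
from h import *
go(.439,.0357,.06,-98)
p=get_image("scene");save(p,"s6.png",(270,110,430,230),4)
c=cloud(p);
def fit(n,x,y,h,r):
    m=(np.hypot(c[...,0]-x,c[...,1]-y)<r+.025)&(abs(c[...,2]-h)<.006);w=c[m];print(n,cv2.minAreaRect((w[:,:2]*1000).astype(np.float32)),np.median(w[:,2]))
fit("jar",.4706,-.109,.080,.0255);fit("wax",.438,.037,.018,.03)
E
```

```text
clock: 6.8
position: [0.4746, -0.1095, 0.0358]
ee_rot: [-0.707, 0.707, -0.0, 0.0]
force: [0.7, 0.5, -0.7]
grip_width: 0.0738
clock: 7.42
position: [0.4444, 0.0014, 0.1363]
ee_rot: [-0.707, 0.707, -0.001, 0.0]
force: [0.3, 0.2, -0.3]
grip_width: 0.0744
dp [-3.43  0.56  7.63] twist 7.9 yaw now -90.1 pos [0.4444 0.0014 0.1363]
jar ((470.51727294921875, -103.00345611572266), (46.34843063354492, 45.89303207397461), 12.817218780517578) 0.07952645910278638
wax ((439.75775146484375, 36.907691955566406), (33.6706657409668, 52.90806579589844), 79.74629974365234) 0.01662541068630774
```

View pics/s6.png

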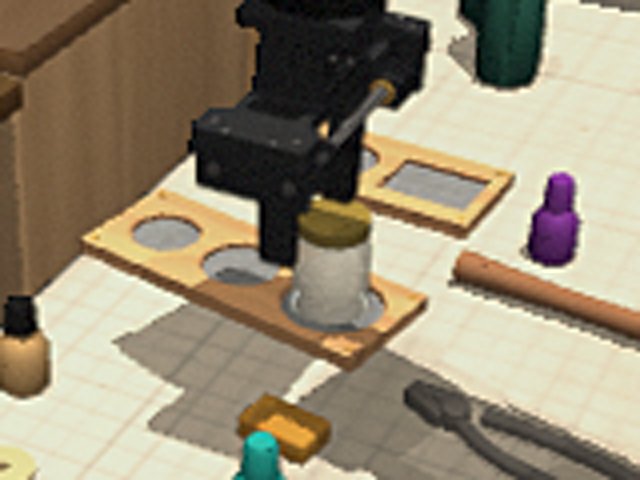

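Jar is upright and seated in the large pocket, at crop (335,260). Now the wax, at crop (285,425).

```bash
python3 -m handwheel '[{"dp":[-3.43,0.5,1],"twist":8,"fingers":6},{"dp":[-3.43,0.5,5],"twist":8,"fingers":6},{"dp":[-3.43,0.5,8],"twist":8,"fingers":6},{"dp":[-3.43,0.5,8],"twist":8,"fingers":6}]'
python3 - <<'E'
from h import *
go(.439,.0357,.008,-98.5)
p=get_image("scene");save(p,"s7.png",(270,150,430,270),4)
E
```

```text
clock: 7.98
position: [0.4375, 0.0352, 0.0539]
ee_rot: [-0.656, 0.755, 0.002, -0.002]
force: [0.6, -0.1, -0.0]
grip_width: 0.0599
dp [-0.07 -0.17  4.59] twist 0.5 yaw now -98.0 pos [0.4375 0.0352 0.0539]
```

View pics/s7.png

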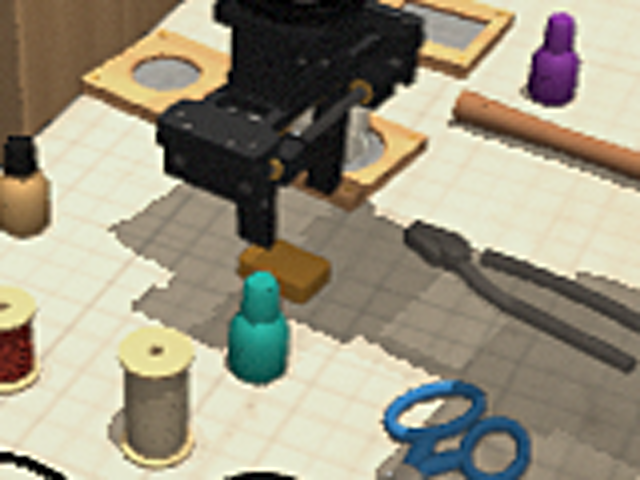

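```bash
python3 -m handwheel '[{"dp":[-0.05,-0.15,2.5],"twist":0,"fingers":6},{"dp":[-0.05,-0.15,4.3],"twist":0,"fingers":6},{"dp":[-0.05,-0.15,4.5],"twist":0,"fingers":6},{"dp":[-0.05,-0.15,4.5],"twist":0,"fingers":2.8},{"dp":[-0.05,-0.15,4.5],"twist":0,"fingers":2.8}]';python3 -m handwheel '[{"dp":[0,0,0],"twist":0,"fingers":2.8},{"dp":[0,0,0],"twist":0,"fingers":2.8},{"dp":[0,0,0],"twist":0,"fingers":2.8}]'
```

```text
clock: 8.65
position: [0.4421, 0.0349, 0.0119]
ee_rot: [-0.656, 0.755, -0.001, 0.001]
force: [0.0, 0.7, 0.9]
grip_width: 0.0419
clock: 9.02
position: [0.4418, 0.035, 0.0115]
ee_rot: [-0.656, 0.755, -0.001, 0.0]
force: [-2.1, 0.6, 6.7]
grip_width: 0.0333
```

Run:
```python
from h import *
p=get_image("scene");save(p,"s8.png",(270,150,430,270),4)
```

```text
(no output)
```

View pics/s8.png

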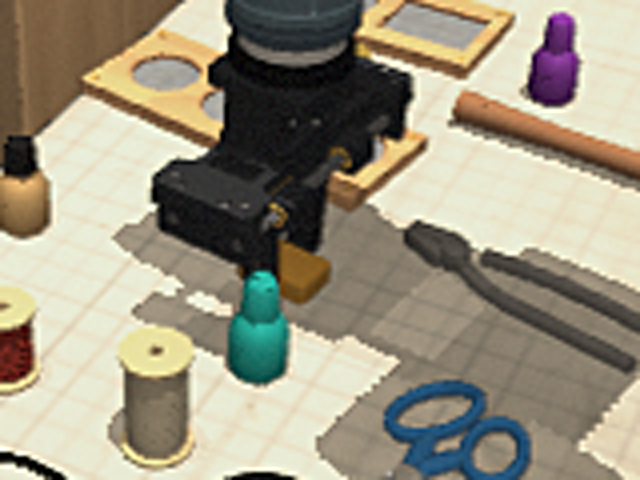

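```bash
python3 -m handwheel '[{"dp":[0,0,-3],"twist":0,"fingers":2.8},{"dp":[0,0,-7],"twist":0,"fingers":2.8},{"dp":[0,0,-12],"twist":0,"fingers":2.8},{"dp":[4,0,-14],"twist":0,"fingers":2.8},{"dp":[8,0,-14],"twist":0,"fingers":2.8}]'
python3 - <<'E'
from h import *
go(.4695,-.2993,.12,-93.4)
p=get_image("scene");save(p,"s9.png",(270,90,430,210),4)
E
```

```text
clock: 9.7
position: [0.4312, -0.0451, 0.153]
ee_rot: [-0.657, 0.754, -0.002, 0.001]
force: [-0.0, -0.0, -0.7]
grip_width: 0.0335
dp [24.65 -7.27  3.37] twist -4.5 yaw now -97.9 pos [ 0.4312 -0.0451  0.153 ]
```

View pics/s9.png

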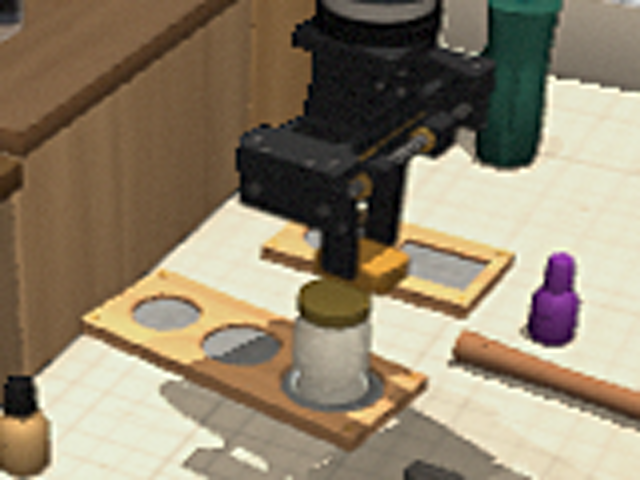

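```bash
python3 -m handwheel '[{"dp":[5,-1.5,0],"twist":-1,"fingers":2.8},{"dp":[10,-3,0],"twist":-2,"fingers":2.8},{"dp":[15,-4.5,0],"twist":-3,"fingers":2.8},{"dp":[20,-6,1.5],"twist":-4.5,"fingers":2.8},{"dp":[24.6,-7.1,3.3],"twist":-4.5,"fingers":2.8}]'; python3 -m handwheel '[{"dp":[0,0,2],"twist":0,"fingers":2.8},{"dp":[0,0,4],"twist":0,"fingers":2.8},{"dp":[0,0,6],"twist":0,"fingers":2.8},{"dp":[0,0,6],"twist":0,"fingers":2.8}]';python3 - <<'E'
from h import *
go(.4695,-.2993,.018,-93.4)
p=get_image("scene");save(p,"s10.png",(300,90,460,210),4)
E
```

```text
clock: 10.38
position: [0.4664, -0.2995, 0.1175]
ee_rot: [-0.685, 0.728, -0.001, 0.0]
force: [-0.4, 0.0, -0.4]
grip_width: 0.0333
clock: 10.88
position: [0.4648, -0.2962, 0.0559]
ee_rot: [-0.685, 0.728, 0.002, -0.0]
force: [0.2, 0.8, -0.2]
grip_width: 0.0338
dp [ 0.29 -0.5   3.78] twist -0.1 yaw now -93.5 pos [ 0.4648 -0.2962  0.0559]
```

View pics/s10.png

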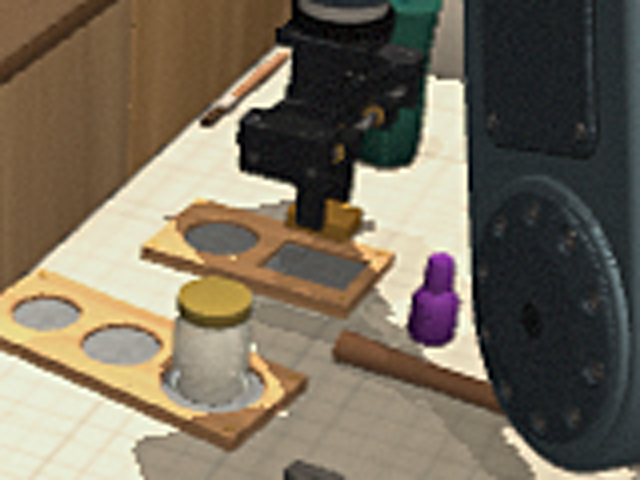

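```bash
python3 -m handwheel '[{"dp":[0.15,-0.4,1.5],"twist":0,"fingers":2.8},{"dp":[0.15,-0.4,2.8],"twist":0,"fingers":2.8},{"dp":[0.15,-0.4,2.8],"twist":0,"fingers":2.8},{"dp":[0.15,-0.4,2.8],"twist":0,"fingers":2.8},{"dp":[0.15,-0.4,2.8],"twist":0,"fingers":2.8}]';python3 - <<'E'
from h import *
go(.4695,-.2993,.018,-93.4)
p=get_image("scene");save(p,"s11.png",(320,110,440,200),5)
E
```

```text
clock: 11.55
position: [0.4702, -0.2995, 0.0302]
ee_rot: [-0.685, 0.728, -0.0, 0.0]
force: [0.1, 0.1, -0.1]
grip_width: 0.0333
dp [-0.02  0.07  1.22] twist -0.1 yaw now -93.5 pos [ 0.4702 -0.2995  0.0302]
```

View pics/s11.png

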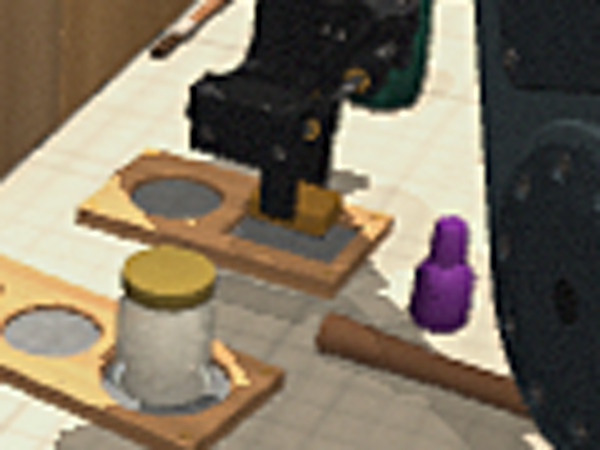

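Wax is at crop (300,205), level over the rectangular pocket. Lowering and releasing.

```bash
python3 -m handwheel '[{"dp":[0,0,0.7],"twist":0,"fingers":2.8},{"dp":[0,0,1.15],"twist":0,"fingers":2.8},{"dp":[0,0,1.2],"twist":0,"fingers":2.8},{"dp":[0,0,1.2],"twist":0,"fingers":2.8}]';python3 -m handwheel '[{"dp":[0,0,0],"twist":0,"fingers":5},{"dp":[0,0,0],"twist":0,"fingers":5},{"dp":[0,0,0],"twist":0,"fingers":5},{"dp":[0,0,-3],"twist":0,"fingers":5},{"dp":[0,0,-9],"twist":0,"fingers":5}]'
python3 - <<'E'
from h import *
go(.4388,.202,.16,-90)
p=get_image("scene");save(p,"s12.png",(320,110,440,200),5)
E
```

```text
clock: 12.1
position: [0.4697, -0.2991, 0.0176]
ee_rot: [-0.685, 0.728, 0.0, -0.0]
force: [-1.0, 0.8, 1.4]
grip_width: 0.0336
clock: 12.72
position: [0.4682, -0.2977, 0.1061]
ee_rot: [-0.685, 0.728, 0.003, -0.0]
force: [-0.4, -0.2, 0.4]
grip_width: 0.0501
dp [-49.72   6.02  -5.16] twist -3.5 yaw now -93.5 pos [ 0.4682 -0.2977  0.1061]
```

View pics/s12.png

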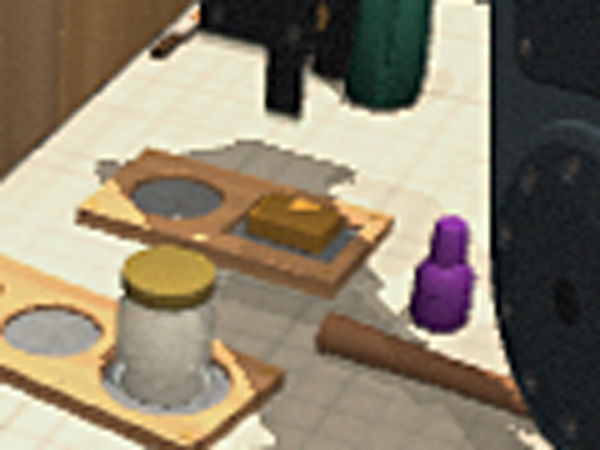

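Wax lies flat in its pocket, at crop (293,220). Next, the tall spool.

```bash
python3 -m handwheel '[{"dp":[-5,0.6,-3],"twist":-3.5,"fingers":6},{"dp":[-11,1.2,-5.2],"twist":-3.5,"fingers":6},{"dp":[-17,1.8,-5.2],"twist":-3.5,"fingers":6},{"dp":[-23,2.4,-5.2],"twist":-3.5,"fingers":6},{"dp":[-29,3.2,-5.2],"twist":-3.5,"fingers":6}]';python3 -c "
from h import *
go(.4388,.202,.14,-90)"
```

```text
clock: 13.4
position: [0.4557, -0.0062, 0.1601]
ee_rot: [-0.707, 0.707, -0.001, 0.0]
force: [1.4, 0.2, 0.3]
grip_width: 0.0598
dp [-20.82   1.7    2.  ] twist -0.0 yaw now -90.0 pos [ 0.4557 -0.0062  0.1601]
```

```bash
python3 -m handwheel '[{"dp":[-6,0.5,0],"twist":0,"fingers":6},{"dp":[-12,1,0],"twist":0,"fingers":6},{"dp":[-18,1.5,1],"twist":0,"fingers":6},{"dp":[-20.8,1.7,3],"twist":0,"fingers":6},{"dp":[-20.8,1.7,5],"twist":0,"fingers":6}]'; python3 -m handwheel '[{"dp":[0,0,0],"twist":0,"fingers":6},{"dp":[0,0,0],"twist":0,"fingers":6}]';python3 - <<'E'
from h import *
go(.4388,.202,.048,-90)
p=get_image("scene");save(p,"s13.png",(230,160,390,280),4)
E
```

```text
clock: 14.02
position: [0.4385, 0.2023, 0.1094]
ee_rot: [0.708, -0.706, 0.0, -0.001]
force: [-1.3, -0.3, -0.4]
grip_width: 0.0602
clock: 14.28
position: [0.4393, 0.1999, 0.1104]
ee_rot: [-0.707, 0.707, -0.0, 0.0]
force: [-0.4, -0.1, 0.4]
grip_width: 0.06
dp [-0.21  0.05  6.24] twist -0.0 yaw now -90.0 pos [0.4393 0.1999 0.1104]
```

View pics/s13.png

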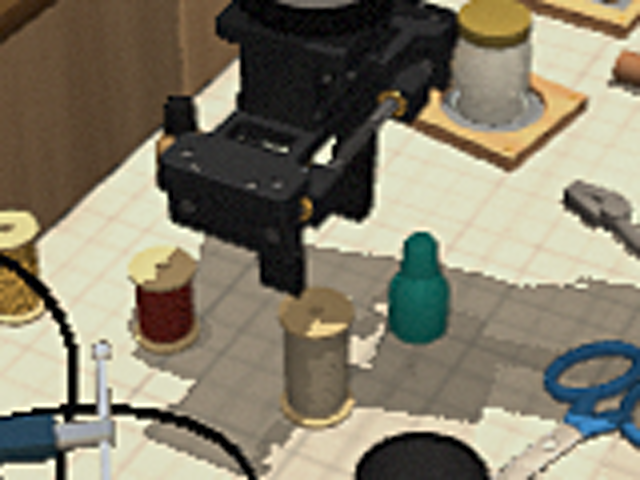

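```bash
python3 -m handwheel '[{"dp":[-0.2,0.05,3],"twist":0,"fingers":6},{"dp":[-0.2,0.05,5.5],"twist":0,"fingers":6},{"dp":[-0.2,0.05,6.4],"twist":0,"fingers":6},{"dp":[-0.2,0.05,6.4],"twist":0,"fingers":3.5},{"dp":[-0.2,0.05,6.4],"twist":0,"fingers":3.5}]';python3 -m handwheel '[{"dp":[0,0,0],"twist":0,"fingers":3.5},{"dp":[0,0,0],"twist":0,"fingers":3.5},{"dp":[0,0,-2],"twist":0,"fingers":3.5},{"dp":[0,0,-6],"twist":0,"fingers":3.5},{"dp":[0,0,-10],"twist":0,"fingers":3.5}]';python3 - <<'E'
from h import *
go(.5515,-.304,.18,-93.4)
p=get_image("scene");save(p,"s14.png",(230,130,390,280),4)
E
```

```text
clock: 14.95
position: [0.4392, 0.2022, 0.0469]
ee_rot: [-0.707, 0.707, -0.001, 0.001]
force: [0.3, -0.3, 0.6]
grip_width: 0.0418
clock: 15.58
position: [0.4377, 0.2021, 0.1466]
ee_rot: [0.707, -0.707, -0.0, 0.0]
force: [0.7, -0.1, 0.1]
grip_width: 0.036
dp [ 50.61 -11.38  -3.35] twist 3.4 yaw now -90.0 pos [0.4377 0.2021 0.1466]
```

View pics/s14.png

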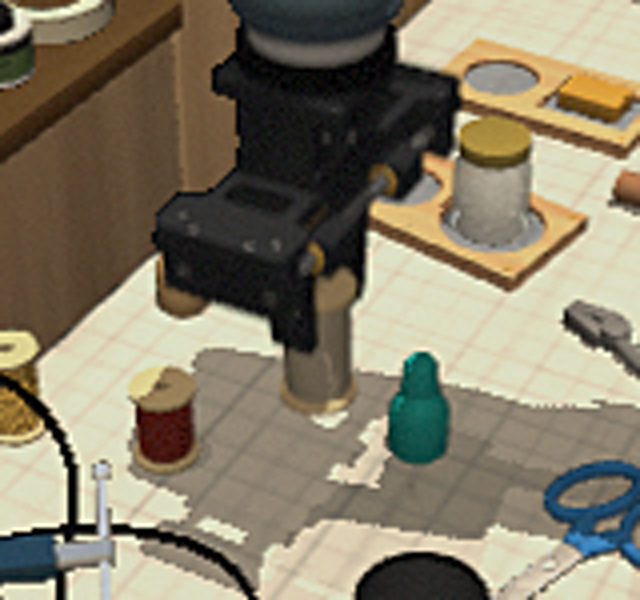

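Run:
```python
from h import *
p=get_image("scene");c=cloud(p);s=read_state();print(s['position'],s['grip_width'],s['force'])
r=regions_of("tall_spool",p)
for q in r: print(q["score"],q["box"])
x,y,_=s['position']
m=(np.hypot(c[...,0]-x,c[...,1]-y)<.03)&(c[...,2]>.03)&(c[...,2]<.18)
hsv=cv2.cvtColor(p["img"],cv2.COLOR_RGB2HSV);m&=hsv[...,2]>70
w=c[m]
for z in np.arange(.06,.17,.006):
    k=abs(w[:,2]-z)<.003
    if k.sum()>3: print(round(z,3),k.sum(),np.round(w[k][:,:2].min(0),3),np.round(w[k][:,:2].max(0),3))
save(p,"s15.png",(280,180,340,240),10)
```

```text
[0.44114431 0.20288598 0.15019745] 0.036376943203472935 [ 0.71663203 -0.68828934 -0.61196602]
0.83 [301.6, 196.3, 319.1, 233.5]
0.3 [322.2, 169.7, 374.4, 200.8]
0.102 4 [0.423 0.206] [0.447 0.223]
0.108 80 [0.421 0.189] [0.462 0.226]
0.114 31 [0.425 0.202] [0.453 0.223]
0.12 37 [0.424 0.203] [0.457 0.222]
0.126 34 [0.423 0.197] [0.457 0.222]
0.132 38 [0.423 0.197] [0.456 0.222]
0.138 37 [0.424 0.195] [0.451 0.222]
0.144 26 [0.423 0.197] [0.443 0.222]
0.15 25 [0.424 0.177] [0.433 0.221]
0.156 20 [0.423 0.195] [0.433 0.217]
0.162 22 [0.424 0.176] [0.434 0.22 ]
0.168 9 [0.424 0.198] [0.443 0.217]
```

View pics/s15.png

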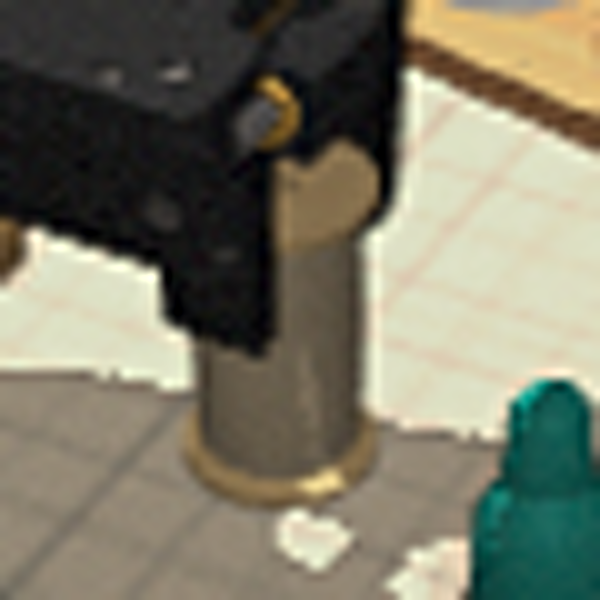

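The spool is held upright with its height in the grip unchanged. Carrying it to the round pocket.

```bash
python3 -m handwheel '[{"dp":[5,-1.1,-3],"twist":0,"fingers":3.2},{"dp":[11,-2.4,-3],"twist":1,"fingers":3.2},{"dp":[17,-3.8,-3],"twist":2,"fingers":3.2},{"dp":[23,-5.1,-3],"twist":3,"fingers":3.2},{"dp":[29,-6.5,-3],"twist":3.4,"fingers":3.2}]';python3 -c "
from h import *
go(.550,-.304,.15,-93.4)"
```

```text
clock: 16.35
position: [0.5024, -0.0894, 0.1741]
ee_rot: [-0.686, 0.728, 0.001, -0.0]
force: [1.5, 0.2, -0.5]
grip_width: 0.0358
dp [21.14 -6.04  2.37] twist -0.0 yaw now -93.4 pos [ 0.5024 -0.0894  0.1741]
```

```bash
python3 -m handwheel '[{"dp":[5.5,-1.5,0],"twist":0,"fingers":3.2},{"dp":[11,-3,0],"twist":0,"fingers":3.2},{"dp":[16.5,-4.6,0],"twist":0,"fingers":3.2},{"dp":[21.1,-6,4],"twist":0,"fingers":3.2},{"dp":[21.1,-6,9],"twist":0,"fingers":3.2}]';python3 -m handwheel '[{"dp":[0,0,0],"twist":0,"fingers":3.2},{"dp":[0,0,0],"twist":0,"fingers":3.2},{"dp":[0,0,0],"twist":0,"fingers":3.2}]';python3 - <<'E'
from h import *
go(.550,-.304,.053,-93.4)
p=get_image("scene");save(p,"s16.png",(320,90,440,200),5)
E
```

```text
clock: 16.98
position: [0.5508, -0.3061, 0.084]
ee_rot: [-0.684, 0.729, -0.001, -0.0]
force: [-0.5, 1.6, -1.3]
grip_width: 0.0356
clock: 17.35
position: [0.552, -0.3024, 0.0883]
ee_rot: [-0.686, 0.727, -0.002, 0.0]
force: [0.1, -0.1, -1.2]
grip_width: 0.0357
dp [0.16 0.2  3.53] twist 0.1 yaw now -93.3 pos [ 0.552  -0.3024  0.0883]
```

View pics/s16.png

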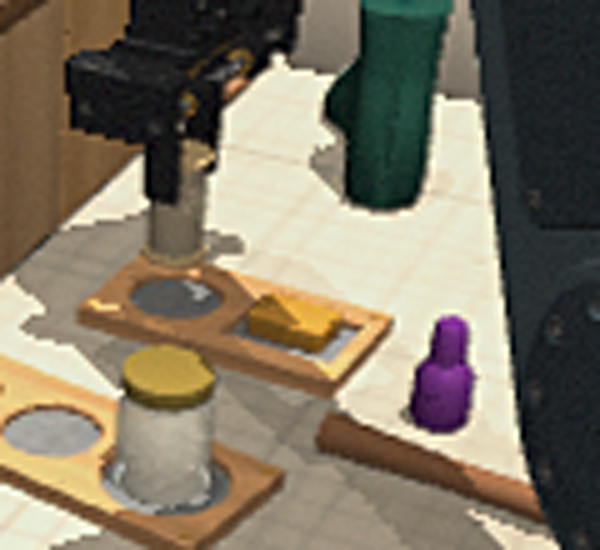

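```bash
python3 -m handwheel '[{"dp":[0.1,0.15,1.5],"twist":0,"fingers":3.2},{"dp":[0.1,0.15,2.7],"twist":0,"fingers":3.2},{"dp":[0.1,0.15,3.3],"twist":0,"fingers":3.2},{"dp":[0.1,0.15,3.4],"twist":0,"fingers":3.2},{"dp":[0.1,0.15,3.4],"twist":0,"fingers":3.2}]';python3 - <<'E'
from h import *
go(.550,-.304,.053,-93.4)
p=get_image("scene");save(p,"s17.png",(320,90,440,200),5)
E
```

```text
clock: 18.02
position: [0.5494, -0.3033, 0.0529]
ee_rot: [-0.686, 0.728, -0.0, 0.0]
force: [-3.1, 1.5, 9.6]
grip_width: 0.0358
dp [ 0.07 -0.06 -0.01] twist -0.0 yaw now -93.4 pos [ 0.5494 -0.3033  0.0529]
```

View pics/s17.png

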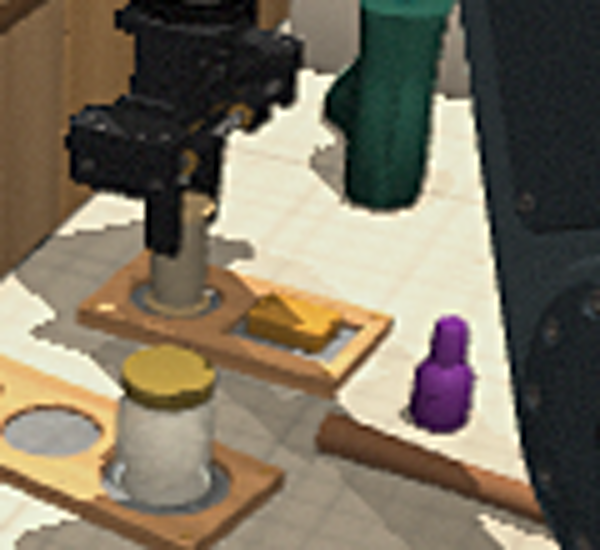

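```bash
python3 -m handwheel '[{"dp":[0,0,-0.05],"twist":0,"fingers":6},{"dp":[0,0,-0.05],"twist":0,"fingers":6},{"dp":[0,0,-0.05],"twist":0,"fingers":6},{"dp":[0,0,-3],"twist":0,"fingers":6},{"dp":[0,0,-9],"twist":0,"fingers":6}]';python3 - <<'E'
from h import *
go(.5465,.1915,.16,-3)
p=get_image("scene");save(p,"s18.png",(320,90,440,200),5);c=cloud(p)
def fit(n,x,y,h,r):
    m=(np.hypot(c[...,0]-x,c[...,1]-y)<r+.02)&(abs(c[...,2]-h)<.005);w=c[m];print(n,cv2.minAreaRect((w[:,:2]*1000).astype(np.float32)),np.median(w[:,2]))
fit("tall",.55,-.304,.075,.0205);fit("wax",.467,-.299,.024,.03);fit("jar",.47,-.109,.08,.025)
E
```

```text
clock: 18.7
position: [0.547, -0.3015, 0.1391]
ee_rot: [-0.686, 0.728, 0.004, -0.0]
force: [0.4, 0.0, -0.0]
grip_width: 0.0602
dp [-49.21   2.99  -1.86] twist -90.4 yaw now -93.4 pos [ 0.547  -0.3015  0.1391]
tall ((549.6539916992188, -301.65338134765625), (39.67927551269531, 45.92036437988281), 38.68457794189453) 0.0738583274575153
wax ((468.0137939453125, -296.2270812988281), (40.399559020996094, 51.303627014160156), 85.67021942138672) 0.02262738224509625
jar ((473.73956298828125, -108.27632904052734), (48.664024353027344, 49.95978927612305), 37.76572036743164) 0.07955916088152848
```

View pics/s18.png

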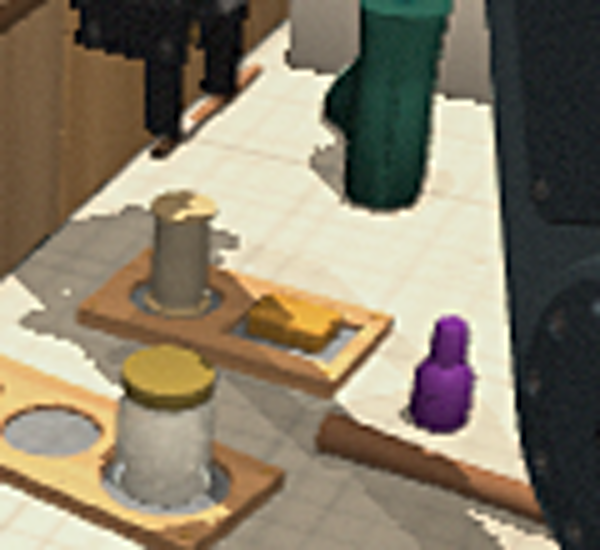

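Tall spool is upright in the round pocket, at crop (183,255). Next is the short spool. I'll turn the jaws along world x because the vise stands on the +y side.

```bash
python3 -m handwheel '[{"dp":[-4,0.2,-3],"twist":-10,"fingers":5.6},{"dp":[-10,0.5,-5],"twist":-20,"fingers":5.6},{"dp":[-16,0.9,-5],"twist":-30,"fingers":5.6},{"dp":[-22,1.3,-5],"twist":-40,"fingers":5.6},{"dp":[-28,1.7,-5],"twist":-50,"fingers":5.6}]';python3 -c "
from h import *
go(.5465,.1915,.17,0)"
```

```text
clock: 19.38
position: [0.5485, -0.0206, 0.1918]
ee_rot: [0.93, -0.367, 0.0, -0.0]
force: [0.6, 0.5, -0.5]
grip_width: 0.0558
dp [-14.64 -15.35   2.18] twist -43.1 yaw now -43.1 pos [ 0.5485 -0.0206  0.1918]
```

```bash
python3 -m handwheel '[{"dp":[-3.6,-3.8,0],"twist":-10,"fingers":5.6},{"dp":[-7.4,-7.8,0],"twist":-20,"fingers":5.6},{"dp":[-11.2,-11.8,1],"twist":-30,"fingers":5.6},{"dp":[-14.64,-15.3,2],"twist":-40,"fingers":5.6},{"dp":[-14.64,-15.3,5],"twist":-43,"fingers":5.6}]';python3 -m handwheel '[{"dp":[0,0,4],"twist":0,"fingers":5.6},{"dp":[0,0,5],"twist":0,"fingers":5.6},{"dp":[0,0,5],"twist":0,"fingers":5.6}]';python3 - <<'E'
from h import *
go(.5465,.1915,.029,0)
p=get_image("scene");save(p,"s19.png",(200,140,340,260),5)
E
```

```text
clock: 20.0
position: [0.5483, 0.193, 0.1427]
ee_rot: [1.0, 0.0, 0.002, -0.001]
force: [-0.1, -0.4, -0.1]
grip_width: 0.0558
clock: 20.38
position: [0.5473, 0.1891, 0.0915]
ee_rot: [1.0, -0.004, -0.001, 0.0]
force: [-0.1, -1.8, 0.4]
grip_width: 0.0559
dp [-0.08 -0.24  6.25] twist -0.4 yaw now -0.4 pos [0.5473 0.1891 0.0915]
```

View pics/s19.png

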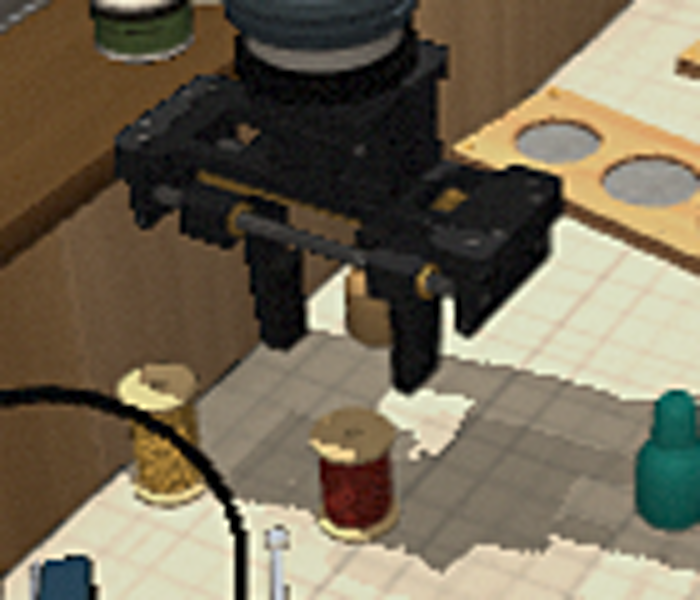

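```bash
python3 -m handwheel '[{"dp":[-0.05,-0.2,3],"twist":0,"fingers":5.6},{"dp":[-0.05,-0.2,5.5],"twist":0,"fingers":5.6},{"dp":[-0.05,-0.2,6.4],"twist":0,"fingers":5.6},{"dp":[-0.05,-0.2,6.4],"twist":0,"fingers":3.1},{"dp":[-0.05,-0.2,6.4],"twist":0,"fingers":3.1}]';python3 -m handwheel '[{"dp":[0,0,0],"twist":0,"fingers":3.1},{"dp":[0,0,0],"twist":0,"fingers":3.1},{"dp":[0,0,0],"twist":0,"fingers":3.1}]';python3 -m handwheel '[{"dp":[0,0,-3],"twist":0,"fingers":3.1},{"dp":[0,0,-7],"twist":0,"fingers":3.1},{"dp":[0,0,-12],"twist":0,"fingers":3.1},{"dp":[0,0,-14],"twist":0,"fingers":3.1}]';python3 - <<'E'
from h import *
go(.5496,-.1242,.17,-100.6)
p=get_image("scene");save(p,"s20.png",(200,120,340,260),4)
E
```

```text
clock: 21.05
position: [0.5482, 0.1914, 0.0293]
ee_rot: [1.0, -0.004, 0.001, -0.0]
force: [-0.3, 0.4, 0.3]
grip_width: 0.0376
clock: 21.42
position: [0.548, 0.1915, 0.0292]
ee_rot: [1.0, -0.004, 0.001, -0.0]
force: [-1.3, -0.2, 6.7]
grip_width: 0.0344
clock: 21.92
position: [0.5485, 0.1916, 0.1714]
ee_rot: [1.0, -0.003, 0.003, -0.0]
force: [-0.4, -0.2, -0.8]
grip_width: 0.0342
dp [ 0.33 31.58  0.12] twist 100.2 yaw now -0.4 pos [0.5485 0.1916 0.1714]
```

View pics/s20.png

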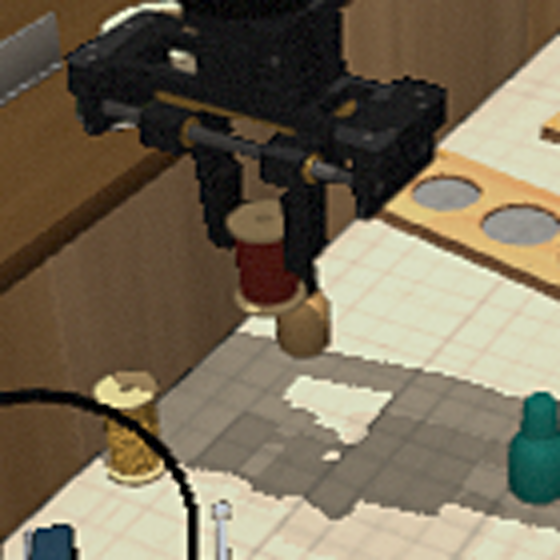

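Short spool lifted upright, spare untouched. Carrying it to the middle pocket while turning the jaws across the board.

```bash
python3 -m handwheel '[{"dp":[0,3,-1],"twist":10,"fingers":3},{"dp":[0,7,-1],"twist":20,"fingers":3},{"dp":[0,11,-1],"twist":30,"fingers":3},{"dp":[0,15,-1],"twist":40,"fingers":3},{"dp":[0,19,-1],"twist":50,"fingers":3}]';python3 -c "
from h import *
go(.5515,-.1242,.15,-100)"
```

```text
clock: 22.6
position: [0.545, 0.0001, 0.1769]
ee_rot: [0.904, -0.428, -0.0, 0.0]
force: [0.6, -0.1, 0.1]
grip_width: 0.0341
dp [10.04  7.37  2.69] twist 49.3 yaw now -50.7 pos [5.450e-01 1.000e-04 1.769e-01]
```

```bash
python3 -m handwheel '[{"dp":[3,2.2,0],"twist":10,"fingers":3},{"dp":[6,4.4,0],"twist":20,"fingers":3},{"dp":[9,6.6,0],"twist":30,"fingers":3},{"dp":[9.95,7.4,1],"twist":40,"fingers":3},{"dp":[9.95,7.4,4],"twist":49,"fingers":3}]';python3 -m handwheel '[{"dp":[0,0,4],"twist":0,"fingers":3},{"dp":[0,0,6],"twist":0,"fingers":3},{"dp":[0,0,6],"twist":0,"fingers":3},{"dp":[0,0,6],"twist":0,"fingers":3}]';python3 - <<'E'
from h import *
go(.5496,-.1242,.0355,-100)
p=get_image("scene");save(p,"s21.png",(270,90,410,210),5)
E
```

```text
clock: 23.22
position: [0.5529, -0.1244, 0.1381]
ee_rot: [-0.644, 0.765, -0.001, 0.001]
force: [-0.8, 1.4, -0.7]
grip_width: 0.0343
clock: 23.72
position: [0.5524, -0.1227, 0.0783]
ee_rot: [-0.647, 0.763, -0.0, 0.0]
force: [0.8, -0.3, -0.8]
grip_width: 0.0346
dp [0.19 0.26 4.28] twist 0.6 yaw now -99.4 pos [ 0.5524 -0.1227  0.0783]
```

View pics/s21.png

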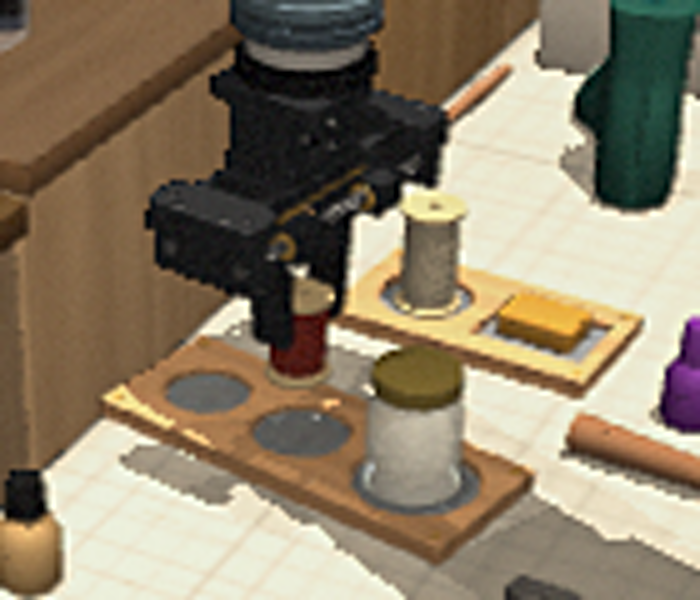

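```bash
python3 -m handwheel '[{"dp":[0.15,0.2,2],"twist":0,"fingers":3},{"dp":[0.15,0.2,3.5],"twist":0,"fingers":3},{"dp":[0.15,0.2,4.1],"twist":0,"fingers":3},{"dp":[0.15,0.2,4.2],"twist":0,"fingers":3},{"dp":[0.15,0.2,4.2],"twist":0,"fingers":3}]';python3 - <<'E'
from h import *
go(.5496,-.1242,.0355,-100)
p=get_image("scene");save(p,"s22.png",(270,90,410,210),5)
E
```

```text
clock: 24.4
position: [0.5502, -0.1238, 0.0362]
ee_rot: [-0.647, 0.763, -0.0, 0.0]
force: [0.0, 0.2, -0.5]
grip_width: 0.0348
dp [0.05 0.05 0.07] twist 0.6 yaw now -99.4 pos [ 0.5502 -0.1238  0.0362]
```

View pics/s22.png

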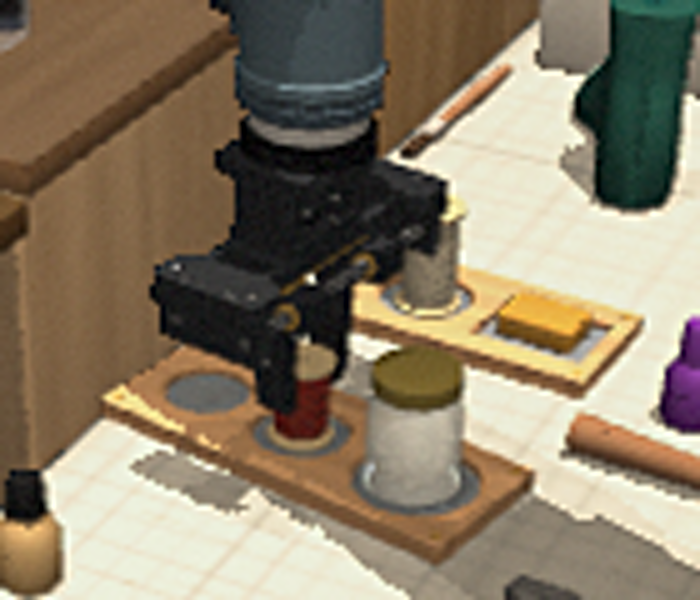

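In the middle pocket, at crop (303,435). I'll lower 1 mm more and release.

```bash
python3 -m handwheel '[{"dp":[0.02,0.05,0.15],"twist":0,"fingers":3},{"dp":[0.02,0.05,0.12],"twist":0,"fingers":5.4},{"dp":[0.02,0.05,0.12],"twist":0,"fingers":5.4},{"dp":[0.02,0.05,0.12],"twist":0,"fingers":5.4},{"dp":[0.02,0.05,-3],"twist":0,"fingers":5.4}]';python3 -m handwheel '[{"dp":[0,0,-4],"twist":0,"fingers":5.6},{"dp":[0,0,-8],"twist":0,"fingers":5.6}]';python3 - <<'E'
from h import *
go(.6155,.0625,.13,-90)
p=get_image("scene");save(p,"s23.png",(270,90,410,210),5);c=cloud(p)
def fit(n,x,y,h,r):
    m=(np.hypot(c[...,0]-x,c[...,1]-y)<r+.02)&(abs(c[...,2]-h)<.005);w=c[m];print(n,cv2.minAreaRect((w[:,:2]*1000).astype(np.float32)),np.median(w[:,2]))
fit("short",.55,-.124,.057,.0205);fit("bottle",.615,.063,.066,.012)
E
```

```text
clock: 25.08
position: [0.547, -0.1229, 0.0636]
ee_rot: [-0.647, 0.763, 0.003, -0.001]
force: [-0.5, -0.4, 0.7]
grip_width: 0.0541
clock: 25.32
position: [0.5489, -0.1237, 0.1466]
ee_rot: [-0.647, 0.763, 0.0, -0.0]
force: [-0.1, -0.6, -0.6]
grip_width: 0.0562
dp [-19.46  -3.53   1.66] twist -9.4 yaw now -99.4 pos [ 0.5489 -0.1237  0.1466]
short ((550.5545043945312, -122.15850830078125), (34.126678466796875, 37.29104232788086), 27.278125762939453) 0.05534759760112529
bottle ((616.603515625, 64.32537841796875), (17.72579002380371, 16.22972869873047), 65.0165786743164) 0.0645470691808947
```

View pics/s23.png

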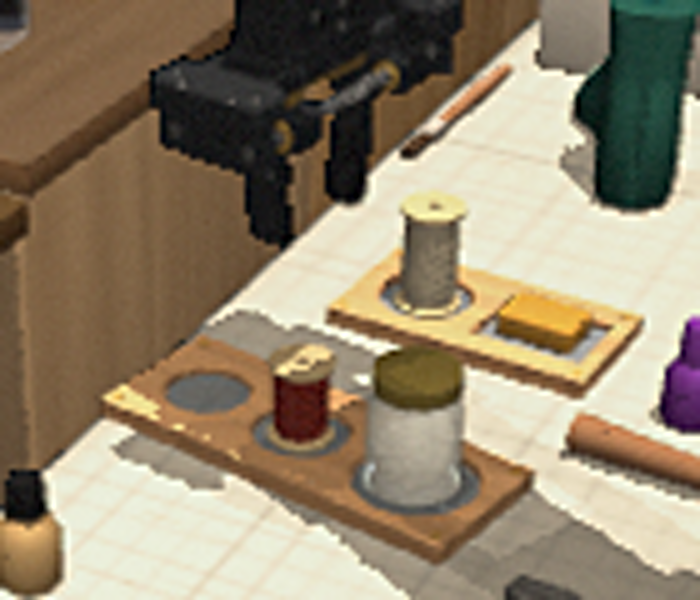

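Short spool is seated. Last, the dye bottle at crop (28,540).

```bash
python3 -m handwheel '[{"dp":[-5,-0.9,-1],"twist":0,"fingers":6},{"dp":[-11,-2,-1],"twist":-3,"fingers":6},{"dp":[-16.5,-3,-1],"twist":-6,"fingers":6},{"dp":[-19.5,-3.5,0],"twist":-9.4,"fingers":6},{"dp":[-19.5,-3.5,2],"twist":-9.4,"fingers":6}]';python3 -m handwheel '[{"dp":[0,0,2],"twist":0,"fingers":6},{"dp":[0,0,3],"twist":0,"fingers":6},{"dp":[0,0,3],"twist":0,"fingers":6}]';python3 - <<'E'
from h import *
go(.6155,.0625,.018,-90)
p=get_image("scene");save(p,"s24.png",(220,110,360,230),5)
E
```

```text
clock: 26.0
position: [0.6165, 0.0649, 0.1257]
ee_rot: [0.708, -0.706, 0.001, -0.001]
force: [-0.9, -0.5, 0.4]
grip_width: 0.0599
clock: 26.38
position: [0.6147, 0.0617, 0.0944]
ee_rot: [-0.706, 0.708, 0.001, -0.001]
force: [0.5, 0.6, 1.6]
grip_width: 0.0599
dp [-0.08 -0.1   7.64] twist -0.1 yaw now -90.1 pos [0.6147 0.0617 0.0944]
```

View pics/s24.png

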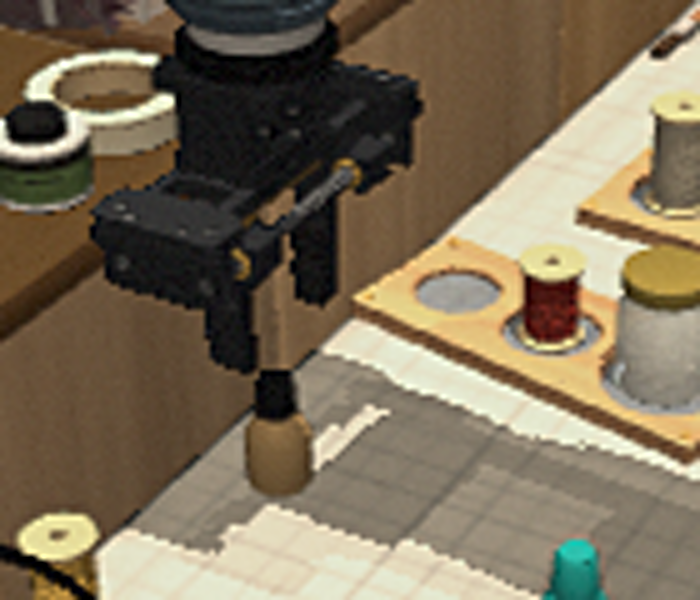

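```bash
python3 -m handwheel '[{"dp":[-0.05,-0.05,3],"twist":0,"fingers":6},{"dp":[-0.05,-0.05,6],"twist":0,"fingers":6},{"dp":[-0.05,-0.05,7.7],"twist":0,"fingers":6},{"dp":[-0.05,-0.05,7.7],"twist":0,"fingers":3},{"dp":[-0.05,-0.05,7.7],"twist":0,"fingers":3}]';python3 -m handwheel '[{"dp":[0,0,0],"twist":0,"fingers":3},{"dp":[0,0,0],"twist":0,"fingers":3},{"dp":[0,0,0],"twist":0,"fingers":3}]';python3 -m handwheel '[{"dp":[0,0,-3],"twist":0,"fingers":3},{"dp":[0,0,-7],"twist":0,"fingers":3},{"dp":[0,0,-11],"twist":0,"fingers":3},{"dp":[0,0,-11],"twist":0,"fingers":3}]';python3 - <<'E'
from h import *
go(.618,-.1366,.10,-100.6)
p=get_image("scene");save(p,"s25.png",(220,90,360,210),5)
E
```

```text
clock: 27.05
position: [0.6172, 0.0632, 0.02]
ee_rot: [-0.707, 0.707, -0.001, 0.001]
force: [-0.0, 1.3, -0.7]
grip_width: 0.0422
clock: 27.42
position: [0.6174, 0.0631, 0.0202]
ee_rot: [-0.707, 0.707, -0.001, 0.001]
force: [-0.7, -0.3, 5.4]
grip_width: 0.0344
clock: 27.92
position: [0.6186, 0.0634, 0.1328]
ee_rot: [0.707, -0.707, 0.003, -0.002]
force: [-0.2, 0.1, -0.2]
grip_width: 0.0342
dp [19.99  0.09  3.28] twist 10.6 yaw now -90.0 pos [0.6186 0.0634 0.1328]
```

View pics/s25.png

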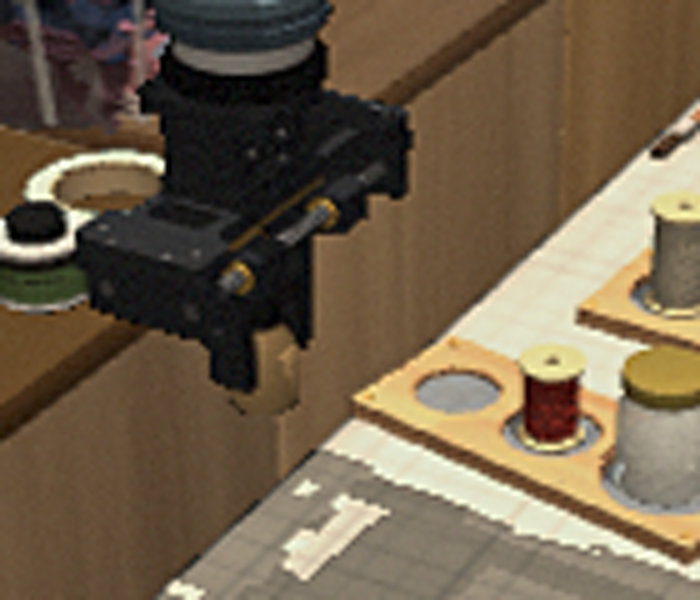

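```bash
python3 -m handwheel '[{"dp":[5,0,0],"twist":3,"fingers":3},{"dp":[10.5,0,0],"twist":6,"fingers":3},{"dp":[16,0,0],"twist":10,"fingers":3},{"dp":[20,0,1],"twist":10.6,"fingers":3},{"dp":[20,0,4],"twist":10.6,"fingers":3}]';python3 -m handwheel '[{"dp":[0,0,1.5],"twist":0,"fingers":3},{"dp":[0,0,2.5],"twist":0,"fingers":3},{"dp":[0,0,2.5],"twist":0,"fingers":3},{"dp":[0,0,2.5],"twist":0,"fingers":3}]';python3 - <<'E'
from h import *
go(.6195,-.1366,.0265,-100.6)
p=get_image("scene");save(p,"s26.png",(270,90,410,210),5)
E
```

```text
clock: 28.6
position: [0.6162, -0.1402, 0.088]
ee_rot: [-0.637, 0.771, -0.001, 0.0]
force: [0.0, -0.0, -0.7]
grip_width: 0.034
clock: 29.1
position: [0.6168, -0.1363, 0.0645]
ee_rot: [-0.639, 0.769, -0.001, 0.0]
force: [0.6, 0.1, -0.1]
grip_width: 0.0343
dp [-0.03 -0.26  3.81] twist 0.0 yaw now -100.6 pos [ 0.6168 -0.1363  0.0645]
```

View pics/s26.png

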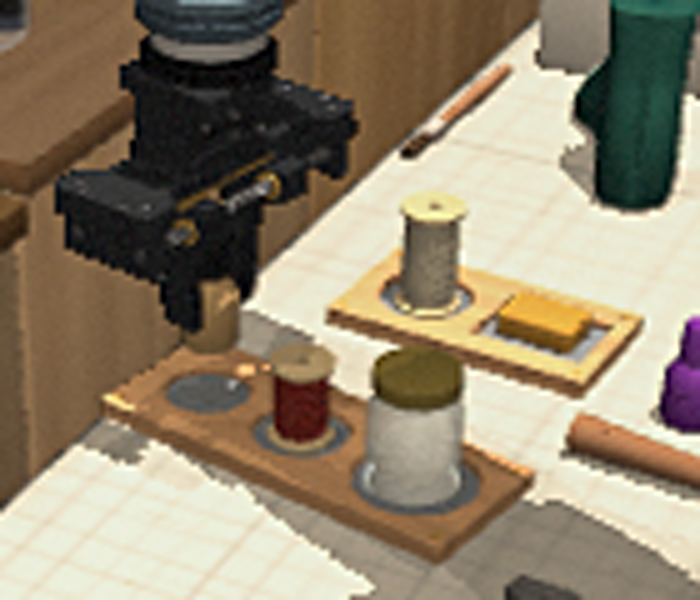

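```bash
python3 -m handwheel '[{"dp":[0,-0.15,1.5],"twist":0,"fingers":3},{"dp":[0,-0.15,2.8],"twist":0,"fingers":3},{"dp":[0,-0.15,3.5],"twist":0,"fingers":3},{"dp":[0,-0.15,3.7],"twist":0,"fingers":3},{"dp":[0,-0.15,3.7],"twist":0,"fingers":3}]';python3 - <<'E'
from h import *
go(.6195,-.1366,.0265,-100.6)
p=get_image("scene");save(p,"s27.png",(270,90,410,210),5)
E
```

```text
clock: 29.78
position: [0.6176, -0.1369, 0.0266]
ee_rot: [-0.639, 0.769, 0.0, -0.0]
force: [0.3, -0.1, -1.3]
grip_width: 0.0343
dp [-0.07 -0.18  0.01] twist -0.0 yaw now -100.6 pos [ 0.6176 -0.1369  0.0266]
```

View pics/s27.png

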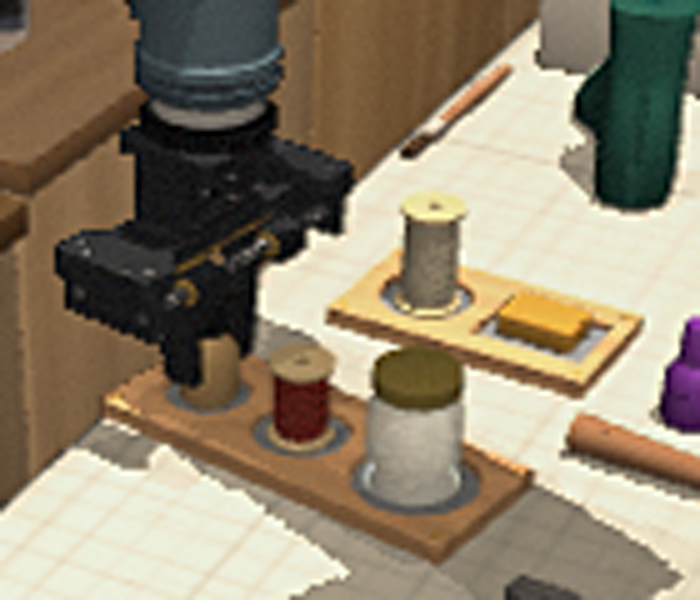

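Bottle is in the small pocket, at crop (208,390). I'll lower slightly, release, and pull back.

```bash
python3 -m handwheel '[{"dp":[0,-0.1,0.1],"twist":0,"fingers":3},{"dp":[0,-0.1,0.1],"twist":0,"fingers":5.4},{"dp":[0,-0.1,0.1],"twist":0,"fingers":5.4},{"dp":[0,-0.1,0.1],"twist":0,"fingers":5.4},{"dp":[0,-0.1,-3],"twist":0,"fingers":5.4}]';python3 -m handwheel '[{"dp":[0,0,-4],"twist":0,"fingers":5.6},{"dp":[0,0,-9],"twist":0,"fingers":5.6},{"dp":[0,0,-15],"twist":0,"fingers":5.6},{"dp":[0,5,-15],"twist":0,"fingers":5.6},{"dp":[0,10,-15],"twist":0,"fingers":5.6}]';python3 -m handwheel '[{"dp":[-6,0,0],"twist":0,"fingers":5.6},{"dp":[-12,0,0],"twist":0,"fingers":5.6},{"dp":[-18,0,0],"twist":0,"fingers":5.6},{"dp":[-18,0,0],"twist":0,"fingers":5.6}]';python3 - <<'E'
from h import *
ps=get_image("scene");save(ps,"s28.png",(210,110,430,260),3);pt=get_image("top");save(pt,"t28.png",(230,135,460,260),3)
for n,p in(("s",ps),("t",pt)):
    c=cloud(p)
    def fit(n,x,y,h,r):
        m=(np.hypot(c[...,0]-x,c[...,1]-y)<r+.015)&(abs(c[...,2]-h)<.005);w=c[m]
        if len(w)>5:
            (a,b),d,e=cv2.minAreaRect((w[:,:2]*1000).astype(np.float32));print(n,np.round([a,b],1),np.round(d,1),round(e,1),np.round(np.median(w[:,2]),4))
    fit("short",.55,-.124,.057,.0205);fit("bottle",.618,-.1366,.072,.012);fit("tall",.55,-.304,.075,.0205);fit("wax",.467,-.299,.024,.03);fit("jar",.47,-.109,.08,.025);fit("spare",.6385,.214,.059,.018)
E
```

```text
clock: 30.45
position: [0.6163, -0.1362, 0.0542]
ee_rot: [-0.639, 0.769, 0.003, -0.001]
force: [-0.4, -1.0, 0.7]
grip_width: 0.054
clock: 31.08
position: [0.5197, -0.1188, 0.2077]
ee_rot: [-0.639, 0.769, -0.001, 0.0]
force: [0.1, 0.6, 0.9]
grip_width: 0.056
clock: 31.58
position: [0.5534, 0.062, 0.2068]
ee_rot: [-0.641, 0.768, 0.0, 0.0]
force: [0.0, -1.2, 0.3]
grip_width: 0.056
short [ 549.6 -120.1] [34.1 43. ] 26.1 0.0554
bottle [ 616.8 -133.7] [17.4 17.8] 71.4 0.071
tall [ 549.4 -301.3] [39.5 40.6] 57.3 0.0738
wax [ 467.8 -298.5] [37.9 51.9] 85.9 0.0228
jar [ 473.4 -106.2] [48.2 51.5] 53.5 0.0795
spare [639.1 214.3] [35.1 37.3] 42.0 0.0584
short [ 548.6 -124. ] [35.9 36.1] 0.8 0.0563
bottle [ 615.8 -137.8] [15.7 21. ] 75.8 0.07
tall [ 546.7 -302.4] [40.1 38.9] 36.1 0.0746
wax [ 464.9 -308.6] [53.9 50.9] 83.6 0.0231
jar [ 471.7 -110. ] [49.2 49.3] 26.1 0.0794
spare [638.8 213.5] [34.8 34.3] 27.1 0.0582
```

View pics/s28.png

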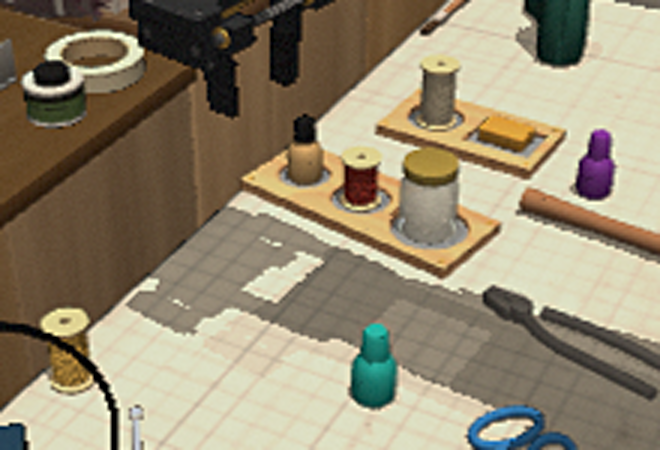

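View pics/t28.png

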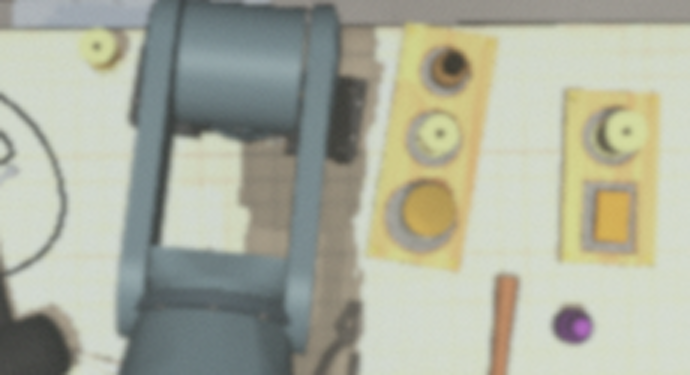

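Both views agree: all five things are seated and the spare hasn't moved. Handing in.

```bash
python3 -c "
from station import *
s=read_state();print(s['clock']);print(hand_in())"
```

```text
31.675
the job is handed in; nothing more can be done
None
```

Both kits are made up and handed in at 31.7 s. I placed the tack jar, wax, tall spool, short spool and the tan, black-capped dye bottle, in that order. I didn't touch the spare spool or the purple and turquoise look-alikes.

- **Seating:** the final pictures show all five things upright (wax flat, along its pocket) in their own pockets. Tops measured within about 2 mm of the seated heights: jar 79.5 mm, short spool 55–56 mm, tall spool 74–75 mm, bottle 70–71 mm, wax 23 mm.
- **Centring:** apart from one bad wax fit (below), centres were within about 5 mm of the pocket centres. The limit is 12 mm.
- **Spare spool:** it measured within about 1 mm of where it started. The gripper was empty and clear.

**Disagreements:**
- The two cameras differed by 1–4 mm in y.
- The top camera's wax fit was off: 54 mm wide and 9 mm from centre in y, because it also picked up the board rim. The scene camera and the picture both show the wax within about 3 mm.
- Both spools closed to about 34–36 mm in the grip instead of the 39–41 mm flange size, but they were carried and set down upright.

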